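Pack the lunchbox and snap its lid shut

ROBOT

A 7-joint arm with a two-finger parallel gripper is mounted at the origin on the work surface. World frame = base frame: x ahead of the robot, y to its left, z up, the work surface at z = 0. Lengths are in m, angles in rad, forces in N, time in s.
With the tool pointing down it reaches from about 0.4 to 0.85 m from the base axis. Payload 10.4 kg.
Tool frame: the origin (TCP) lies at the very end of the fingers, on their centre line; the grasp point (between the pads) lies 19 mm behind it (arm.grip_depth is the distance from the TCP to the grasp point, in m); x points along the fingers, y is the direction in which the jaws open and shut, and the axes are right-handed (so a half turn about x gives the same grasp; the last joint's range is limited). The gripper opens to 85 mm and grips with 20 to 120 N. Pads are 22 mm wide; open, the fingers measure 114 mm over their backs; the gripper's body (76 mm by 85 mm) begins 54 mm behind the grasp point. The pads swing forward as they close: fully open they stand 13 mm farther back than shut.
Start: joints at [-1.294, 0.332, -0.065, 1.46, 0.022, 1.35, -0.088], TCP at [0.185, 0.597, 0.231] pointing down, gripper open.
Joint ranges: [-2.6, 2.6], [-0.5, 2.12], [-1.47, 1.34], [0.16, 2.42], [-1.27, 4.41], [0.06, 2.06], [-2.6, 2.6]. Speed limits (rad/s): [2.22, 2.22, 2.79, 2.79, 3.14, 3.14, 3.14].

INTERFACE

Orientations are given as a unit quaternion [w, x, y, z].
In Python, from workcell import arm gives the robot as it stands. The module is installed in compiled form; this text tells all that it offers.
- The arm moves only by the tool carry_out, never from a script. Its argument "series" is a list of rows, each an object with "rotation": the turn, a rotation vector about the tool's x, y, z in rad, a list of three; "translation": the shift along the tool's x, y, z in cm, a list of three; "grip": the finger opening in cm, from 0 to 8.54. A call has 1 to 8 rows; each row shifts and turns the pose as measured when the row begins, along the tool's axes as they then stand; what a row does not reach is not made up. A row lasts 1/8 s, in which the tool goes at most 62.5 mm and 10.7 degrees, less where a joint would pass 70% of its speed; a pose out of reach is approached as far as the arm can. A call is refused whole if a number of a shift passes 6.25 or a number of a turn 0.188, either way. A call with a gripper value outside its range is refused whole. The fingers move at their own pace and stop on an object; the grip force is fixed at half the most. Time passes only in rows, so rows that do not move let the fingers close. It gives the time, the measured TCP pose, the force and the opening at its end, in the units of the state.
- arm.read_state(): the state, without advancing time (a new reading comes with each control period).
- arm.read_camera(name): name is "side" or "top"; returns the picture (480x640x3 uint8, red, green, blue); there is no depth.
- arm.get_calibration(name): a dict with "intrinsics" (3x3 intrinsics, pixels), "T" (4x4, takes a point from camera to world coordinates). Camera axes: x right, y down, z forward; pixel columns grow to the right and rows downward; lengths in m; the calibration is good to about 2 mm. A picture is of the moment at which its call begins. get_calibration takes no time and is no camera call.
- arm.finish_job(): hands the job in, once; it reports no verdict.
The state is a dict: "t": time; "qpos": joint angles; "qvel": joint speeds; "joint_efforts": joint torques, N m; "ee_pos": TCP position; "ee_rot": TCP orientation; "contact_force": force on the tool from outside, world axes, zero at the start; "moment": the same for the moment, N m; "finger_gap": finger opening in m.
Only numpy, scipy, OpenCV 4.12 (cv2) and the standard library are available. Lean on these libraries where they do the work, as an engineer would, in place of code of your own. Each camera call takes 0.05 s, during which the arm holds its last target.

TASK

Pack the lunchbox for today: take yesterday's pink cool brick out and lay it flat in the draining tray, seat the fresh blue cool brick flat and square in the lunchbox's long bay, and stand every snack pot from the counter upright in a square bay of its own. Only then swing the lid over and press its free edge down until the catch clicks and it is fully shut. Leave the teapot, canister, vase and tongs where they are.

Things in the scene. Friction and masses are not known exactly. Their poses are not given: they have to be found in the camera images.
- lunchbox: Cream plastic lunchbox, standing firmly (does not shift): 219 (x) x 149 (y) mm outside, rim 69 mm above the counter, walls and floor 3 mm. Origin under its centre at counter level, z up. The lid's hinge runs along the +y rim; the spring catch is in the middle of the -y wall. Inside: a long bay for the cool brick at the -x end, then four square pot bays, two by two, parted by low dividers.
- brick_bay (a point): Centre of the floor of the cool brick's bay; axes as the lunchbox's. The bay measures 67 mm (x) x 143 mm (y); its three outer walls rise 66 mm above this floor, the divider towards the pots 26 mm.
- pot_bay1 (a point): Centre of the floor of a pot bay (next to the brick bay, catch side): a square bay 70 x 70 mm, any pot fits any of them with 5 mm to spare all round. x, y, z as the lunchbox's. It is bounded by the box's outer walls (rim 66 mm above this floor) and by low dividers (22 to 26 mm above it).
- pot_bay2 (a point): Centre of the floor of a pot bay (next to the brick bay, hinge side): a square bay 70 x 70 mm, any pot fits any of them with 5 mm to spare all round. x, y, z as the lunchbox's. It is bounded by the box's outer walls (rim 66 mm above this floor) and by low dividers (22 to 26 mm above it).
- pot_bay3 (a point): Centre of the floor of a pot bay (+x end, catch side): a square bay 70 x 70 mm, any pot fits any of them with 5 mm to spare all round. x, y, z as the lunchbox's. It is bounded by the box's outer walls (rim 66 mm above this floor) and by low dividers (22 to 26 mm above it).
- pot_bay4 (a point): Centre of the floor of a pot bay (+x end, hinge side): a square bay 70 x 70 mm, any pot fits any of them with 5 mm to spare all round. x, y, z as the lunchbox's. It is bounded by the box's outer walls (rim 66 mm above this floor) and by low dividers (22 to 26 mm above it).
- lid (a joint): Angle of the teal see-through lid, rad: 0 shut, 2.0 fully open (leaning outward past upright); starts at 1.85 to 2.0. Stiff, damped hinge: the lid stays put when nearly upright, sinks slowly by itself below about 1.1 and comes to rest on the catch at 0.07, its free edge 11 mm above shut. From there about 8 N straight down on the free edge clicks it past the catch; it then stays within 0.005 of 0.
- lid_hinge (a point): Middle of the hinge line, on the lid's underside, at the +y rim of the lunchbox, 69.5 mm above the counter; it turns with the lid. The hinge line runs along the lunchbox's x.
- lid_edge (a point): Middle of the lid's free edge, on its outer (upper) face, 149.5 mm from the hinge line; turns with the lid. The lid is a flat plate 5 mm thick, 221 mm wide along the hinge. From here a thumb lip 60 mm wide, 5 mm thick sticks out 16 mm further; the catch's tongue hangs 21 mm below it. The point's z is the lid's outward normal (up when shut), its y points to the hinge.
- brick_mid (a point): The fresh cool brick, blue, lying on the counter: a hard plastic slab 62 (x) x 138 (y) x 30 (z) mm with an upright grip rib on the middle of its top, 12 (x) x 60 (y) mm and 22 mm high, to be held by; 52 mm high in all, 250 g. The point is its centre, 26 mm above its underside; its y runs along the slab and the rib. The same either way round. In its bay it has 2.5 mm to spare on every side.
- oldbrick_mid (a point): Yesterday's cool brick, pink, of the same size, shape, weight and axes as the blue one, the point 26 mm above its underside. It starts lying in the lunchbox's brick bay.
- tray: Steel draining tray, fixed to the counter, 188 (x) x 112 (y) mm outside, 180 x 104 mm inside, its floor 4 mm and its rim 12 mm above the counter. Origin under its centre at counter level. A cool brick lies in it lengthwise along x.
- pot1_mid (a point): Red snack pot: round, upright; body 60 mm across and 42 mm high (coloured, with a flat steel screw lid), and on top a round knob of the same colour, 18 mm across and 18 mm high, to be held by; 60 mm high in all, about 120 g. The point is its centre half-way up, 30 mm above its foot; z points up out of the knob. Two to four of the four pots are present in a run.
- pot2_mid (a point): Yellow snack pot: round, upright; body 60 mm across and 42 mm high (coloured, with a flat steel screw lid), and on top a round knob of the same colour, 18 mm across and 18 mm high, to be held by; 60 mm high in all, about 120 g. The point is its centre half-way up, 30 mm above its foot; z points up out of the knob. Two to four of the four pots are present in a run.
- pot3_mid (a point): Green snack pot: round, upright; body 60 mm across and 42 mm high (coloured, with a flat steel screw lid), and on top a round knob of the same colour, 18 mm across and 18 mm high, to be held by; 60 mm high in all, about 120 g. The point is its centre half-way up, 30 mm above its foot; z points up out of the knob. Two to four of the four pots are present in a run.
- pot4_mid (a point): White snack pot: round, upright; body 60 mm across and 42 mm high (coloured, with a flat steel screw lid), and on top a round knob of the same colour, 18 mm across and 18 mm high, to be held by; 60 mm high in all, about 120 g. The point is its centre half-way up, 30 mm above its foot; z points up out of the knob. Two to four of the four pots are present in a run.
- teapot_mid (a point): White ceramic teapot with a blue lid, 131 mm high, 140 mm across, spout along its +y and handle along its -y, each reaching about 115 mm from the axis. Point: on its axis, 65 mm up. To be left alone.
- canister_mid (a point): Cream enamel canister with a steel twist cap, 100 mm across, 145 mm high. Point: its centre. To be left alone.
- vase_mid (a point): Small green glass vase, 68 mm across, 120 mm high. Point: its centre. To be left alone.
- tongs_mid (a point): Steel kitchen tongs lying flat, 250 mm long (along their x), 66 mm wide, 14 mm high. Point: their middle, 6 mm up. To be left alone.
There are look-alikes about, which are no part of the job. There is more than one size of the part that bears brick_mid; the job needs the smaller.

How it is judged:
By the outcome, as a careful person would: the job done as asked, in the order asked, and still so for the second after the job is handed in, with the robot touching nothing.
Of pot1, pot2, pot3, pot4 only 2 to 4 are there at a start; the rules pass over those that are not, and their reading is None.
At some moment in a run one of brick, pot1, pot2, pot3, pot4 may be knocked a few centimetres aside while the robot is not near it.
It also fails if it takes over 210 s, if anything falls off the work surface, if the arm or the gripper's body presses on something with over 40 N, if the wrist force passes 120 N, or if a joint passes its speed limit or range.

## Working session

There is one attempt and no reset: what is moved stays moved. The work goes in short steps, Python scripts to look and compute and a tool call to move; the robot and the scene stay as the last step left them, time stands still between calls to the robot, and variables do not carry over. Pictures are saved under pics/ and viewed, and the job is handed in when it is done.

Besides the shell and the picture viewer there is one more tool, called by a JSON object that holds its "fn" and its "kwargs". carry_out: Moves the arm, as the interface text tells. Its arguments: {"type":"object","properties":{"series":{"type":"array","items":{"type":"object","properties":{"rotation":{"type":"array","items":{"type":"number"}},"translation":{"type":"array","items":{"type":"number"}},"grip":{"type":"number"}}}}},"required":["series"]}

```bash
mkdir -p pics; ls
python3 - <<'E'
from workcell import arm
import cv2
s=arm.read_state(); print({k:(v.round(3).tolist() if hasattr(v,'round') and not isinstance(v,float) else v) for k,v in s.items()})
for n in ("top","side"):
    im=arm.read_camera(n); cv2.imwrite(f"pics/{n}0.png",im[:,:,::-1])
    c=arm.get_calibration(n); print(n,c)
E
```

```text
pics
{'t': 0.0, 'qpos': [-1.294, 0.333, -0.065, 1.461, 0.022, 1.35, -0.089], 'qvel': [-0.001, 0.0, -0.001, 0.001, 0.001, -0.0, -0.001], 'joint_efforts': [0.0, -62.547, 0.049, -39.16, 0.016, 0.01, 0.0], 'ee_pos': [0.184, 0.597, 0.231], 'ee_rot': [0.699, 0.105, 0.699, -0.106], 'contact_force': [0.204, -0.33, -1.128], 'moment': [0.028, -0.01, -0.001], 'finger_gap': 0.08584162216286782}
top {'intrinsics': array([[592.96275653,   0.        , 319.90895318],
       [  0.        , 592.96275653, 246.13791795],
       [  0.        ,   0.        ,   1.        ]]), 'T': array([[ 0.00731512, -0.9917387 ,  0.12806574,  0.34052531],
       [-0.99994562, -0.00630267,  0.00830918, -0.10768797],
       [-0.00743338, -0.12811956, -0.99173087,  1.81455662],
       [ 0.        ,  0.        ,  0.        ,  1.        ]])}
side {'intrinsics': array([[483.56587605,   0.        , 327.35189452],
       [  0.        , 483.56587605, 235.26417462],
       [  0.        ,   0.        ,   1.        ]]), 'T': array([[ 0.86654638, -0.24513164,  0.43475034,  0.05859885],
       [-0.49863198, -0.46278433,  0.73293711, -0.91204529],
       [ 0.02152957, -0.85190442, -0.52325456,  0.66880047],
       [ 0.        ,  0.        ,  0.        ,  1.        ]])}
```

View pics/top0.png

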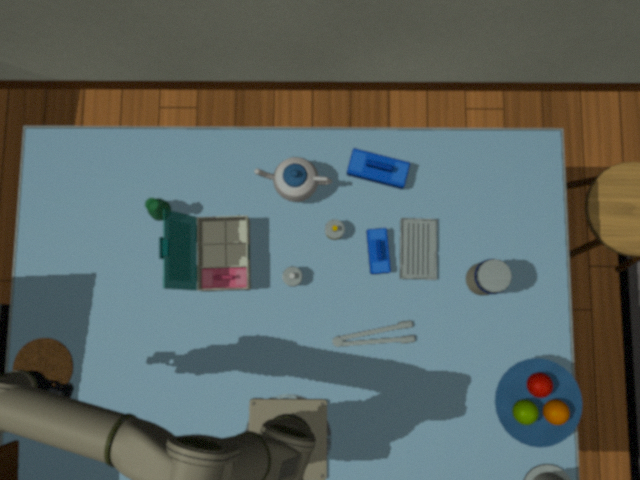

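View pics/side0.png

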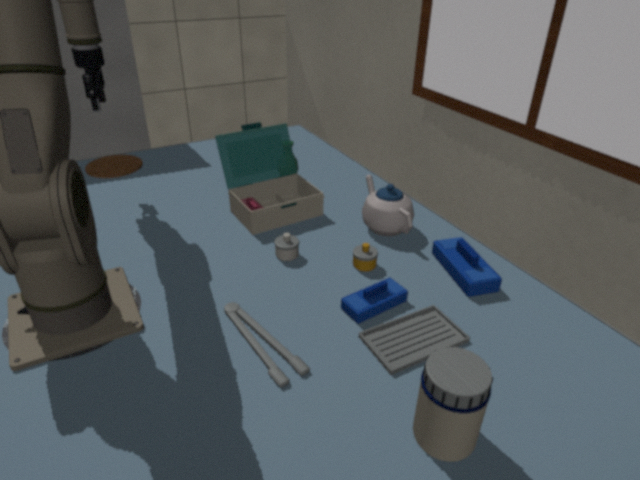

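The top view shows the lunchbox at about (224,253), with the pink brick at its -x end (224,278) and the lid open towards +y. The yellow pot is at (335,229), the white pot at (292,275) and the tray at (419,249).

Could be mistaken:
- Brick: the small blue one at (378,251) or the large blue one at (378,168). I choose the smaller, pending a size check.
- Pots: the red, green and orange fruit in the bowl at (540,400), the green vase at (157,208) and the cup at (547,472) are not pots.

```bash
cat > h.py <<'E'
from workcell import arm
import cv2, numpy as np
from scipy.spatial.transform import Rotation as R
def ray(n,u,v):
    c=arm.get_calibration(n);K=c["intrinsics"];T=c["T"]
    d=T[:3,:3]@np.linalg.solve(K,[u,v,1.]); return T[:3,3],d
def onz(n,u,v,z):
    o,d=ray(n,u,v); return o+d*(z-o[2])/d[2]
def proj(n,p):
    c=arm.get_calibration(n);K=c["intrinsics"];T=c["T"]
    q=K@(T[:3,:3].T@(np.asarray(p,float)-T[:3,3])); return q[:2]/q[2]
def shot(n,name,crop=None,k=1):
    im=arm.read_camera(n)
    cv2.imwrite(f"pics/{name}_full.png",im[:,:,::-1])
    if crop:
        x0,y0,x1,y1=crop; cv2.imwrite(f"pics/{name}.png",cv2.resize(im[y0:y1,x0:x1,::-1],None,fx=k,fy=k,interpolation=cv2.INTER_CUBIC))
    return im
def tri(a,b):
    # two rays
    (o1,d1),(o2,d2)=a,b
    d1=d1/np.linalg.norm(d1);d2=d2/np.linalg.norm(d2)
    s=np.linalg.lstsq(np.c_[d1,-d2],o2-o1,rcond=None)[0]
    p,q=o1+s[0]*d1,o2+s[1]*d2
    return (p+q)/2,np.linalg.norm(p-q)
def blobs(im,lo,hi,roi,amin=8):
    hsv=cv2.cvtColor(im,cv2.COLOR_RGB2HSV); m=cv2.inRange(hsv,np.array(lo),np.array(hi))
    x0,y0,x1,y1=roi; mm=np.zeros_like(m); mm[y0:y1,x0:x1]=m[y0:y1,x0:x1]
    cs,_=cv2.findContours(mm,cv2.RETR_EXTERNAL,cv2.CHAIN_APPROX_NONE)
    return sorted([c for c in cs if cv2.contourArea(c)>=amin],key=cv2.contourArea,reverse=True)
def move_to(p,rotm=None,s=None):
    "shift (cm) in tool axes to p and rotvec in tool axes to rotm"
    s=s or arm.read_state(); q=s["ee_rot"]; Rt=R.from_quat([q[1],q[2],q[3],q[0]])
    t=Rt.inv().apply(np.asarray(p)-s["ee_pos"])*100
    rv=None if rotm is None else (Rt.inv()*R.from_matrix(rotm)).as_rotvec()
    return t,rv
E
python3 - <<'E'
from h import *
im=cv2.imread("pics/top0.png")
cv2.imwrite("pics/c1.png",cv2.resize(im[140:300,140:300],None,fx=3.7,fy=3.7,interpolation=cv2.INTER_CUBIC))
cv2.imwrite("pics/c2.png",cv2.resize(im[140:300,270:450],None,fx=3.7,fy=3.7,interpolation=cv2.INTER_CUBIC))
im=im[:,:,::-1].copy()
for c in blobs(im,(105,120,60),(125,255,255),(330,130,450,300)):
    r=cv2.minAreaRect(c); P=np.array([onz("top",*b,0.03)[:2] for b in cv2.boxPoints(r)])
    print(r,P.round(4).tolist(),P.mean(0),np.linalg.norm(np.diff(P,axis=0),axis=1))
E
```

```text
((378.09686279296875, 168.06776428222656), (59.93587875366211, 27.42218589782715), 14.420774459838867) [[0.796, -0.1705], [0.8805, -0.1915], [0.8339, -0.3706], [0.75, -0.3487]] [ 0.81511099 -0.27031249] [0.08703606 0.18512218 0.08668052]
((378.41400146484375, 250.55328369140625), (45.177337646484375, 21.18536376953125), 84.80557250976562) [[0.6244, -0.2321], [0.6307, -0.2963], [0.4934, -0.3077], [0.4872, -0.2441]] [ 0.55894849 -0.2700509 ] [0.06452566 0.13774318 0.06389374]
```

View pics/c1.png

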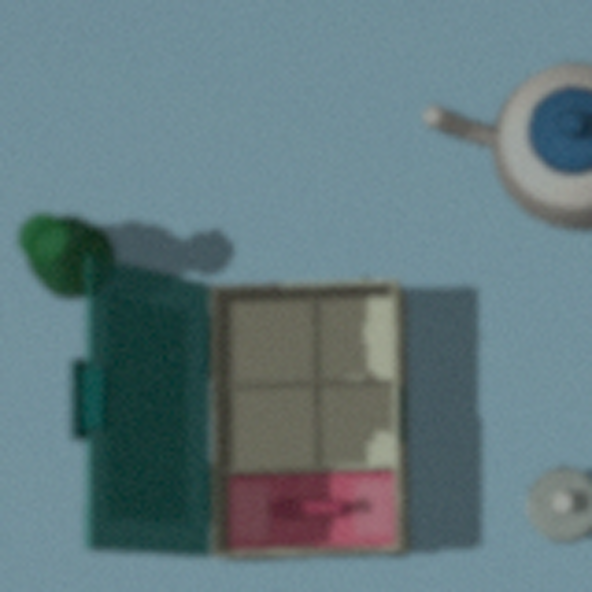

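View pics/c2.png

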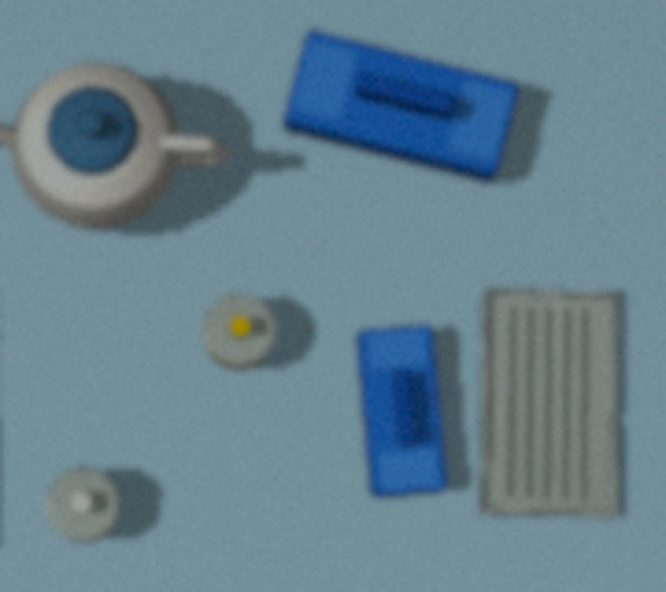

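Run:
```python
from h import *
f=lambda x,y,ox:((x+.5)/3.7-.5+ox,(y+.5)/3.7-.5+140)
def quad(pts,ox,z):
    P=np.array([onz("top",*f(*p,ox),z)[:2] for p in pts]); print(P.round(4).tolist(),"c",P.mean(0).round(4),"len",np.linalg.norm(np.roll(P,-1,0)-P,axis=1).round(4))
    e=np.roll(P,-1,0)-P; print("ang",np.degrees(np.arctan2(e[:,1],e[:,0])).round(1))
print("box");quad([(213,286),(402,283),(405,550),(211,553)],140,.069)
print("pink top");quad([(231,473),(397,472),(400,545),(229,547)],140,.033)
print("tray");quad([(485,290),(623,292),(622,516),(481,514)],270,.012)
im=cv2.imread("pics/top0.png")[:,:,::-1].copy()
for nm,p in (("y",(240,325)),("w",(83,500))):print(nm,"knob",onz("top",*f(*p,270),.06).round(4))
for nm,p in (("y",(240,331)),("w",(83,504))):print(nm,"body",onz("top",*f(*p,270),.042).round(4))
ims=cv2.imread("pics/side0.png")
cv2.imwrite("pics/s1.png",cv2.resize(ims[110:270,200:420],None,fx=3.6,fy=3.6,interpolation=cv2.INTER_CUBIC))
cv2.imwrite("pics/s2.png",cv2.resize(ims[220:380,320:540],None,fx=3.6,fy=3.6,interpolation=cv2.INTER_CUBIC))
for n,p in (("lid",proj("top",[.58,.2,.07])),):print(n,p)
# lid tip / vase / teapot
print("vase top",onz("top",*f(48,240,140),.12).round(3))
print("teapot",onz("top",*f(574,125,140),.13).round(3),"spout",onz("top",*f(430,115,140),.11).round(3))
print("can",onz("top",494,274,.145).round(3))
```

```text
box
[[0.6517, 0.2747], [0.6551, 0.1218], [0.4395, 0.1145], [0.4361, 0.269]] c [0.5456 0.195 ] len [0.153  0.2157 0.1546 0.2157]
ang [ -88.7 -178.1   91.3    1.5]
pink top
[[0.5034, 0.2626], [0.5051, 0.127], [0.4456, 0.1232], [0.443, 0.2623]] c [0.4743 0.1938] len [0.1356 0.0596 0.1391 0.0604]
ang [ -89.3 -176.3   91.1    0.3]
tray
[[0.6622, -0.3409], [0.6612, -0.4556], [0.4746, -0.4514], [0.4755, -0.3357]] c [ 0.5684 -0.3959] len [0.1147 0.1867 0.1157 0.1869]
ang [-90.5 178.7  89.6  -1.6]
y knob [ 0.6237 -0.1363  0.06  ]
w knob [ 0.4809 -0.011   0.06  ]
y body [ 0.6217 -0.1366  0.042 ]
w body [ 0.4791 -0.0101  0.042 ]
lid [221.39830494 240.78324888]
vase top [0.679 0.395 0.12 ]
teapot [ 0.771 -0.019  0.13 ] spout [0.784 0.097 0.11 ]
can [ 0.48  -0.584  0.145]
```

View pics/s1.png

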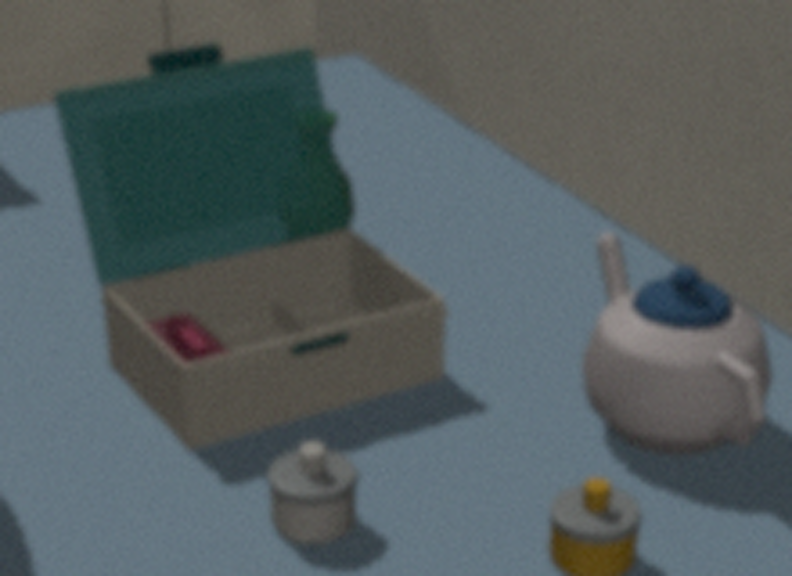

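View pics/s2.png

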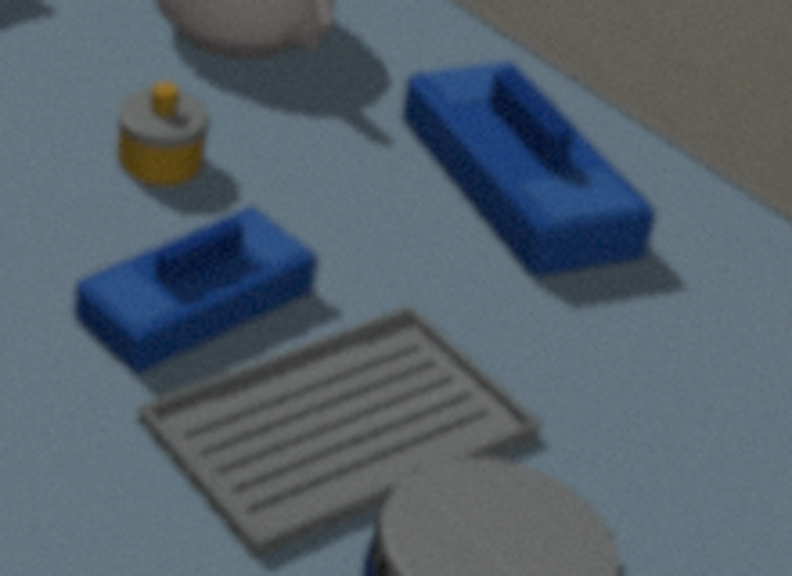

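The crops confirm the small blue brick measures 64×138 mm, so it is the right one; the other is 87×185. Two pots are visible, yellow and white. I'll refine the box and knobs using both views.

Run:
```python
from h import *
g=lambda x,y,ox,oy:((x+.5)/3.6-.5+ox,(y+.5)/3.6-.5+oy)
P=np.array([onz("side",*g(*p,200,110),.069)[:2] for p in [(352,230),(443,300),(188,364),(107,287)]]);print(P.round(4).tolist(),P.mean(0))
f=lambda x,y,ox:((x+.5)/3.7-.5+ox,(y+.5)/3.7-.5+140)
print("w",tri(ray("top",*f(83,500,270)),ray("side",*g(313,455,200,110))))
print("y",tri(ray("top",*f(240,325,270)),ray("side",*g(598,492,200,110))))
P=np.array([onz("side",*g(*p,320,220),.012)[:2] for p in [(408,310),(538,430),(262,550),(142,412)]]);print("tray",P.round(4).tolist(),P.mean(0))
P=np.array([onz("side",*g(*p,320,220),.03)[:2] for p in [(252,210),(316,258),(138,332),(78,285)]]);print("blue",P.round(4).tolist(),P.mean(0))
s=arm.read_state();q=s["ee_rot"];print(R.from_quat([q[1],q[2],q[3],q[0]]).as_matrix().round(3))
# lid lip
print("lip", tri(ray("top",*f(88,398,140)),ray("side",*g(186,58,200,110))))
```

```text
[[0.6535, 0.2749], [0.6569, 0.1276], [0.4456, 0.123], [0.4378, 0.2666]] [0.54843161 0.19805015]
w (array([ 0.48040968, -0.01041162,  0.05556612]), np.float64(0.0019207958249161435))
y (array([ 0.62456032, -0.13629593,  0.05409618]), np.float64(0.0003144347972225373))
tray [[0.6598, -0.3433], [0.6556, -0.4546], [0.4739, -0.4513], [0.4753, -0.3405]] [ 0.56613758 -0.39739711]
blue [[0.6213, -0.2388], [0.6265, -0.2956], [0.497, -0.3012], [0.489, -0.2499]] [ 0.55845123 -0.27139927]
[[-0.     0.295  0.955]
 [-0.001  0.955 -0.295]
 [-1.    -0.001  0.   ]]
lip (array([0.5404655 , 0.33232709, 0.21543537]), np.float64(0.0019759341382448834))
```

{"fn": "carry_out", "kwargs": {"series": [{"translation":[-4,0,0],"rotation":[0,0,0],"grip":3},{"translation":[-4,0,0],"rotation":[0,0,0],"grip":3},{"translation":[0,-3.6,4.8],"rotation":[0,0,0],"grip":3},{"translation":[0,-3.6,4.8],"rotation":[0,0,0],"grip":3},{"translation":[0,-3.6,4.8],"rotation":[0,0,0],"grip":3},{"translation":[0,-3.6,4.8],"rotation":[0,0,0],"grip":3},{"translation":[0,-3.6,4.8],"rotation":[0,0,0],"grip":3},{"translation":[0,-3.6,4.8],"rotation":[0,0,0],"grip":3}]}}

```text
t: 1.1
ee_pos: [0.3984, 0.2995, 0.31]
ee_rot: [0.699, 0.1, 0.701, -0.105]
contact_force: [0.6, 0.5, -0.3]
finger_gap: 0.0303
```

{"fn": "carry_out", "kwargs": {"series": [{"translation":[0,-3,4],"rotation":[0,0,0],"grip":3},{"translation":[0,-3,4],"rotation":[0,0,0],"grip":3},{"translation":[0,0,0],"rotation":[0.18,0,0],"grip":3},{"translation":[0,0,0],"rotation":[0.18,0,0],"grip":3},{"translation":[0,0,0],"rotation":[0.18,0,0],"grip":3},{"translation":[0,0,0],"rotation":[0.18,0,0],"grip":3},{"translation":[0,0,0],"rotation":[0.18,0,0],"grip":3},{"translation":[0,0,0],"rotation":[0.18,0,0],"grip":3}]}}

```text
t: 2.1
ee_pos: [0.4612, 0.209, 0.3081]
ee_rot: [0.538, 0.455, 0.538, -0.463]
contact_force: [-0.6, 0.4, -0.2]
finger_gap: 0.03
```

```bash
cat >> h.py <<'E'
def tgt(x,y,z,jawdeg):
    "tool down, jaw axis at jawdeg from world x (mod 180 nearest)"
    s=arm.read_state();best=None
    for a in (jawdeg,jawdeg+180):
        a_=np.radians(a); Y=np.array([np.cos(a_),np.sin(a_),0]);X=np.array([0,0,-1.]);M=np.c_[X,Y,np.cross(X,Y)]
        t,rv=move_to([x,y,z],M,s)
        if best is None or np.linalg.norm(rv)<np.linalg.norm(best[1]): best=(t,rv)
    print("pos",s["ee_pos"].round(4),"gap",round(s["finger_gap"],4),"q",s["qpos"].round(2),"F",s["contact_force"].round(1),"t",round(s["t"],2))
    print("shift cm",best[0].round(2),"rot",best[1].round(3))
E
python3 - <<'E'
from h import *
tgt(.474,.1946,.1,1.3)
shot("top","t1",(0,200,640,480),1.2); shot("side","sd1")
E
```

```text
pos [0.4612 0.209  0.3081] gap 0.03 q [-0.82  0.03  0.31  1.65 -0.01  1.47 -0.35] F [-0.6  0.4 -0.2] t 2.1
shift cm [20.82  1.2   1.45] rot [0.135 0.008 0.007]
```

View pics/t1_full.png

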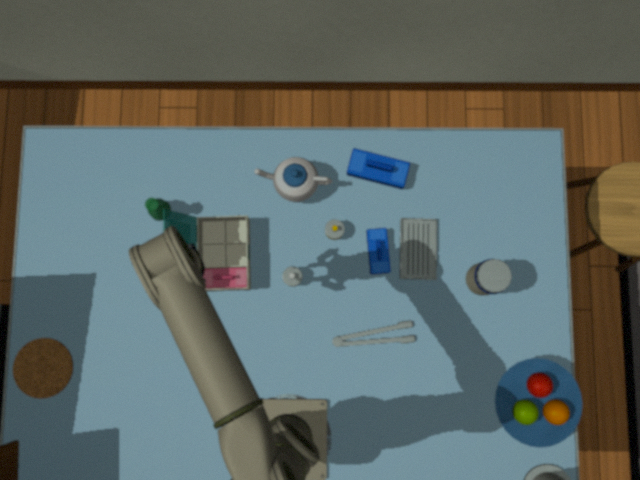

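View pics/sd1_full.png

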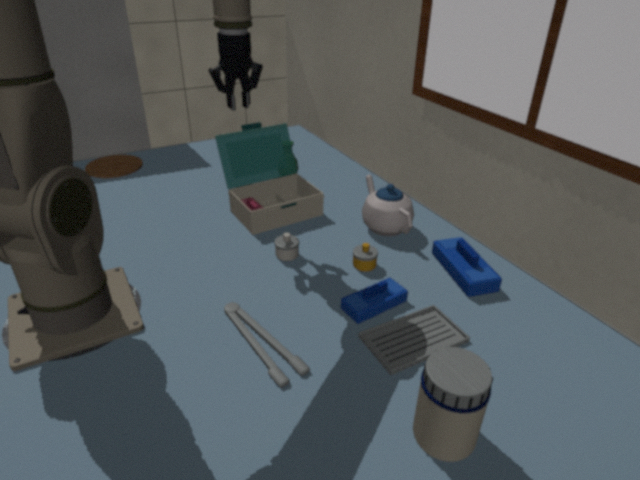

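Clear now: only the yellow pot (335,229) and the white pot (292,275) are present. The brown disc (42,365) is just a mat.

{"fn": "carry_out", "kwargs": {"series": [{"translation":[0,1.3,1.4],"rotation":[0.13,0,0],"grip":3},{"translation":[5,0,0],"rotation":[0,0,0],"grip":3},{"translation":[5,0,0],"rotation":[0,0,0],"grip":3},{"translation":[5,0,0],"rotation":[0,0,0],"grip":3},{"translation":[4,0,0],"rotation":[0,0,0],"grip":3}]}}

```text
t: 2.82
ee_pos: [0.4772, 0.1963, 0.1156]
ee_rot: [0.514, 0.485, 0.512, -0.488]
contact_force: [-0.3, 0.3, 0.0]
finger_gap: 0.0301
```

Run:
```python
from h import *
tgt(.474,.1946,.036,1.3)
```

```text
pos [0.4772 0.1963 0.1156] gap 0.0301 q [-0.77  0.2   0.33  1.9  -0.07  1.06 -0.37] F [-0.3  0.3  0. ] t 2.83
shift cm [ 7.96 -0.32  0.11] rot [0.032 0.005 0.001]
```

{"fn": "carry_out", "kwargs": {"series": [{"translation":[0,-0.3,0.2],"rotation":[0.03,0,0],"grip":3},{"translation":[3,-0.1,0],"rotation":[0,0,0],"grip":3},{"translation":[2.5,0,0],"rotation":[0,0,0],"grip":3},{"translation":[1,0,0],"rotation":[0,0,0],"grip":3}]}}

```text
t: 3.32
ee_pos: [0.4741, 0.1942, 0.0527]
ee_rot: [0.509, 0.491, 0.507, -0.493]
contact_force: [-0.6, -0.5, 1.4]
finger_gap: 0.0298
```

Run:
```python
from h import *
tgt(.474,.1946,.036,1.3)
shot("top","t2",(170,190,290,310),5)
shot("side","sd2",(200,120,360,240),5)
```

```text
pos [0.4741 0.1942 0.0527] gap 0.0298 q [-0.76  0.27  0.32  1.96 -0.1   0.92 -0.36] F [-0.6 -0.5  1.4] t 3.33
shift cm [ 1.67 -0.01 -0.05] rot [ 0.009  0.004 -0.   ]
```

View pics/sd2.png

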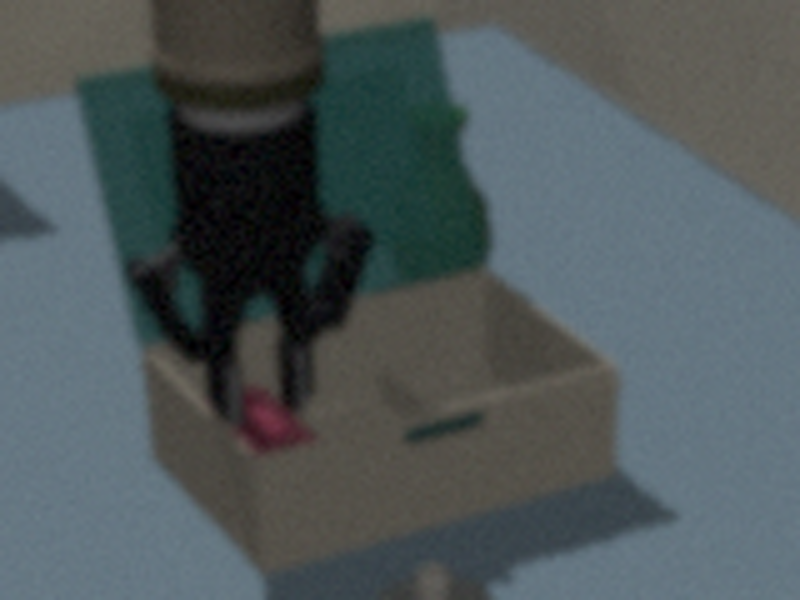

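{"fn": "carry_out", "kwargs": {"series": [{"translation":[0,0,0],"rotation":[0,0,0],"grip":2.3},{"translation":[0.8,0,0],"rotation":[0,0,0],"grip":2.3},{"translation":[0.6,0,0],"rotation":[0,0,0],"grip":2.3}]}}

```text
t: 3.8
ee_pos: [0.4759, 0.1952, 0.0411]
ee_rot: [0.509, 0.493, 0.506, -0.491]
contact_force: [-0.7, 0.0, 0.5]
finger_gap: 0.0233
```

{"fn": "carry_out", "kwargs": {"series": [{"translation":[0.6,0,0],"rotation":[0,0,0],"grip":2.3},{"translation":[0,0,0],"rotation":[0,0,0],"grip":0.5},{"translation":[0,0,0],"rotation":[0,0,0],"grip":0.5},{"translation":[0,0,0],"rotation":[0,0,0],"grip":0.5},{"translation":[0,0,0],"rotation":[0,0,0],"grip":0.5}]}}

```text
t: 4.42
ee_pos: [0.4752, 0.1949, 0.0342]
ee_rot: [0.509, 0.492, 0.507, -0.492]
contact_force: [-1.0, -0.0, -1.0]
finger_gap: 0.0107
```

{"fn": "carry_out", "kwargs": {"series": [{"translation":[-1.5,0,0],"rotation":[0,0,0],"grip":0.5},{"translation":[-2,0,0],"rotation":[0,0,0],"grip":0.5},{"translation":[-3,0,0],"rotation":[0,0,0],"grip":0.5},{"translation":[-4,0,0],"rotation":[0,0,0],"grip":0.5},{"translation":[-5,0,0],"rotation":[0,0,0],"grip":0.5},{"translation":[-5,0,0],"rotation":[0,0,0],"grip":0.5},{"translation":[0,0,0],"rotation":[0,0,0],"grip":0.5}]}}

```text
t: 5.3
ee_pos: [0.4745, 0.194, 0.2513]
ee_rot: [0.509, 0.493, 0.506, -0.492]
contact_force: [0.4, 0.5, -3.2]
finger_gap: 0.0106
```

Run:
```python
from h import *
tgt(.567,-.3965,.15,-91)
tgt(.567,-.3965,.15,89)
shot("side","sd3",(180,60,420,240),3.3)
```

```text
pos [0.4745 0.194  0.2513] gap 0.0106 q [-0.8   0.06  0.34  1.74 -0.02  1.34 -0.43] F [ 0.4  0.5 -3.2] t 5.3
shift cm [10.28  7.44 59.28] rot [-1.524  0.006 -0.003]
pos [0.4745 0.194  0.2513] gap 0.0106 q [-0.8   0.06  0.34  1.74 -0.02  1.34 -0.43] F [ 0.4  0.5 -3.2] t 5.3
shift cm [10.28  7.44 59.28] rot [-1.524  0.006 -0.003]
```

View pics/sd3.png

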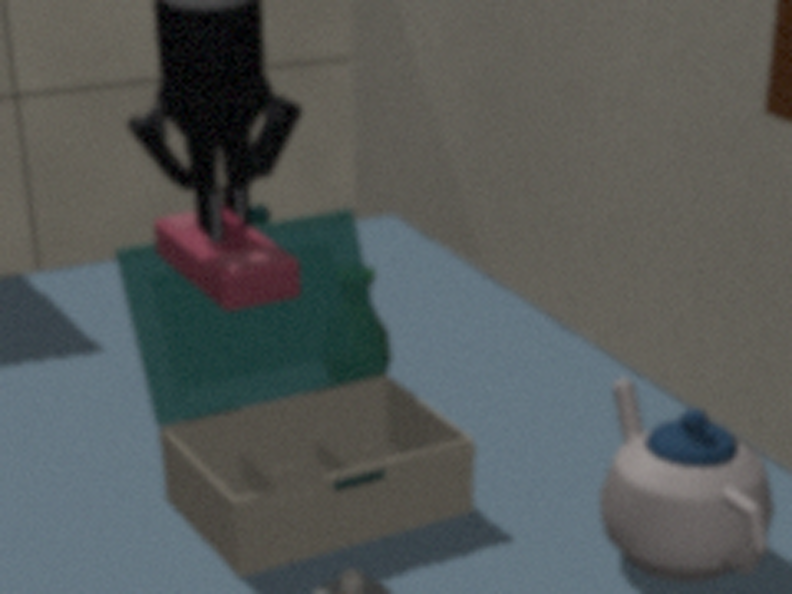

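{"fn": "carry_out", "kwargs": {"series": [{"translation":[0,0.9,5.8],"rotation":[0,0,0],"grip":0.5},{"translation":[0,0.9,5.8],"rotation":[0,0,0],"grip":0.5},{"translation":[0,0.9,5.8],"rotation":[0,0,0],"grip":0.5},{"translation":[0,0.9,5.8],"rotation":[0,0,0],"grip":0.5},{"translation":[0,0.9,5.8],"rotation":[0,0,0],"grip":0.5},{"translation":[0,0.9,5.8],"rotation":[0,0,0],"grip":0.5},{"translation":[0,0.9,5.8],"rotation":[0,0,0],"grip":0.5},{"translation":[0,0.9,5.8],"rotation":[0,0,0],"grip":0.5}]}}

```text
t: 6.35
ee_pos: [0.5575, -0.2758, 0.2414]
ee_rot: [0.508, 0.486, 0.512, -0.493]
contact_force: [1.3, 0.4, -2.6]
finger_gap: 0.0107
```

{"fn": "carry_out", "kwargs": {"series": [{"translation":[0,0,0],"rotation":[-0.185,0,0],"grip":0.5},{"translation":[0,0,0],"rotation":[-0.185,0,0],"grip":0.5},{"translation":[0,0,0],"rotation":[-0.185,0,0],"grip":0.5},{"translation":[0,0,0],"rotation":[-0.185,0,0],"grip":0.5},{"translation":[0,0,0],"rotation":[-0.185,0,0],"grip":0.5},{"translation":[0,0,0],"rotation":[-0.185,0,0],"grip":0.5},{"translation":[0,0,0],"rotation":[-0.185,0,0],"grip":0.5},{"translation":[0,0,0],"rotation":[-0.185,0,0],"grip":0.5}]}}

```text
t: 7.35
ee_pos: [0.5484, -0.281, 0.2271]
ee_rot: [0.694, 0.011, 0.719, -0.012]
contact_force: [0.2, -0.5, -2.8]
finger_gap: 0.0109
```

Run:
```python
from h import *
tgt(.567,-.3965,.15,89)
```

```text
pos [ 0.5484 -0.281   0.2271] gap 0.0109 q [ 0.03  0.36  0.47  1.49 -0.14  1.37  2.04] F [ 0.2 -0.5 -2.8] t 7.35
shift cm [  7.64 -11.47   2.51] rot [-0.016 -0.035  0.001]
```

{"fn": "carry_out", "kwargs": {"series": [{"translation":[0,-4,0.9],"rotation":[-0.016,-0.035,0],"grip":0.5},{"translation":[1,-4,0.8],"rotation":[0,0,0],"grip":0.5},{"translation":[2,-4,0.8],"rotation":[0,0,0],"grip":0.5},{"translation":[3,0,0],"rotation":[0,0,0],"grip":0.5}]}}

```text
t: 7.85
ee_pos: [0.5698, -0.4034, 0.1612]
ee_rot: [0.706, 0.005, 0.708, -0.004]
contact_force: [-0.0, 0.6, -4.0]
finger_gap: 0.0104
```

Run:
```python
from h import *
tgt(.567,-.3965,.041,89)
shot("top","t4",(340,180,480,300),5)
shot("side","sd4",(330,180,530,330),4)
```

```text
pos [ 0.5698 -0.4034  0.1612] gap 0.0104 q [ 0.23  0.57  0.47  1.35 -0.26  1.29  2.27] F [-0.   0.6 -4. ] t 7.85
shift cm [12.03  0.68 -0.25] rot [ 0.005 -0.004 -0.001]
```

View pics/sd4.png

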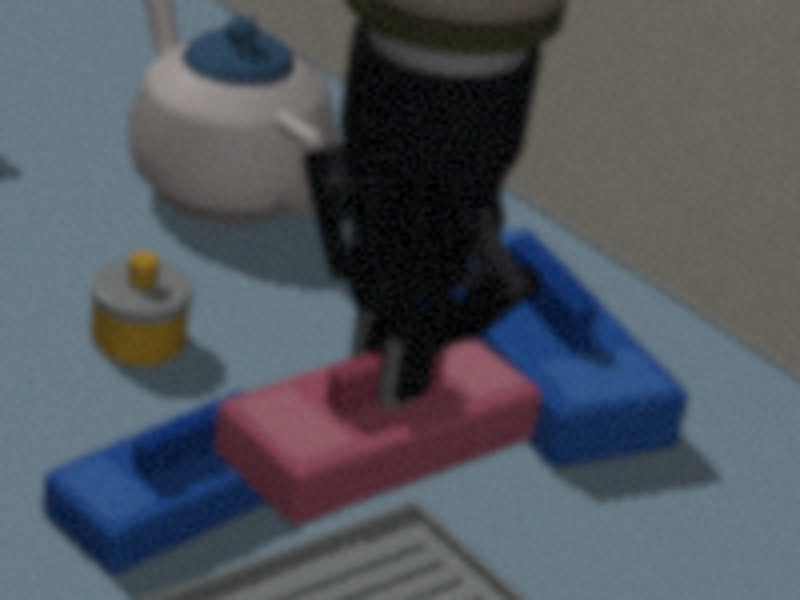

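{"fn": "carry_out", "kwargs": {"series": [{"translation":[1,0.7,-0.2],"rotation":[0,0,0],"grip":0.5},{"translation":[3,0,0],"rotation":[0,0,0],"grip":0.5},{"translation":[3,0,0],"rotation":[0,0,0],"grip":0.5},{"translation":[2,0,0],"rotation":[0,0,0],"grip":0.5},{"translation":[1,0,0],"rotation":[0,0,0],"grip":0.5}]}}

```text
t: 8.57
ee_pos: [0.5687, -0.3862, 0.0582]
ee_rot: [0.705, 0.004, 0.709, 0.001]
contact_force: [0.3, -0.1, -2.0]
finger_gap: 0.0103
```

Run:
```python
from h import *
tgt(.567,-.3965,.036,89)
```

```text
pos [ 0.5687 -0.3862  0.0582] gap 0.0103 q [ 0.23  0.64  0.44  1.47 -0.29  1.11  2.29] F [ 0.3 -0.1 -2. ] t 8.57
shift cm [ 2.21 -1.04 -0.16] rot [ 0.013 -0.005 -0.007]
```

{"fn": "carry_out", "kwargs": {"series": [{"translation":[0,-1.0,-0.2],"rotation":[0.013,-0.005,-0.007],"grip":0.5},{"translation":[0,0,0],"rotation":[0,0,0],"grip":0.5},{"translation":[0.8,0,0],"rotation":[0,0,0],"grip":0.5},{"translation":[0.6,0,0],"rotation":[0,0,0],"grip":0.5},{"translation":[0.4,0,0],"rotation":[0,0,0],"grip":0.5}]}}

```text
t: 9.2
ee_pos: [0.5678, -0.3979, 0.0418]
ee_rot: [0.708, 0.006, 0.706, -0.007]
contact_force: [-0.2, 0.6, -2.0]
finger_gap: 0.0109
```

Run:
```python
from h import *
tgt(.567,-.3965,.036,89)
```

```text
pos [ 0.5678 -0.3979  0.0418] gap 0.0109 q [ 0.24  0.66  0.44  1.47 -0.3   1.07  2.29] F [-0.2  0.6 -2. ] t 9.2
shift cm [ 0.58  0.14 -0.08] rot [-0.001  0.004  0.002]
```

{"fn": "carry_out", "kwargs": {"series": [{"translation":[0.3,0,0],"rotation":[0,0,0],"grip":0.5},{"translation":[0.3,0,0],"rotation":[0,0,0],"grip":0.5},{"translation":[0.1,0,0],"rotation":[0,0,0],"grip":0.5}]}}

```text
t: 9.57
ee_pos: [0.5679, -0.3979, 0.0353]
ee_rot: [0.708, 0.006, 0.706, -0.007]
contact_force: [-7.5, 4.6, 13.8]
finger_gap: 0.0108
```

{"fn": "carry_out", "kwargs": {"series": [{"translation":[0,0,0],"rotation":[0,0,0],"grip":2.5},{"translation":[0,0,0],"rotation":[0,0,0],"grip":2.5},{"translation":[-3,0,0],"rotation":[0,0,0],"grip":2.5},{"translation":[-4,0,0],"rotation":[0,0,0],"grip":2.5},{"translation":[-4,0,0],"rotation":[0,0,0],"grip":2.5},{"translation":[-4,0,0],"rotation":[0,0,0],"grip":2.5},{"translation":[0,4,0],"rotation":[0,0,0],"grip":2.5},{"translation":[0,5,0],"rotation":[0,0,0],"grip":2.5}]}}

```text
t: 10.58
ee_pos: [0.5682, -0.3107, 0.1907]
ee_rot: [0.709, 0.007, 0.705, -0.011]
contact_force: [0.7, -0.6, 0.1]
finger_gap: 0.0251
```

Run:
```python
from h import *
tgt(.5587,-.2707,.12,95)
shot("top","t5",(300,160,480,300),4.2)
shot("side","sd5",(250,180,530,380),2.8)
```

```text
pos [ 0.5682 -0.3107  0.1907] gap 0.0251 q [ 0.07  0.42  0.48  1.48 -0.19  1.28  2.11] F [ 0.7 -0.6  0.1] t 10.57
shift cm [ 7.04  4.02 -1.09] rot [-0.112  0.005  0.006]
```

View pics/t5.png

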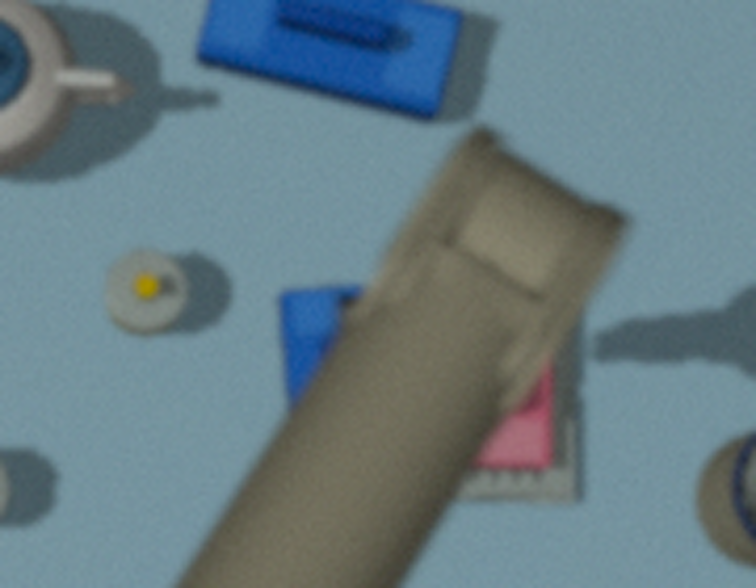

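View pics/sd5.png

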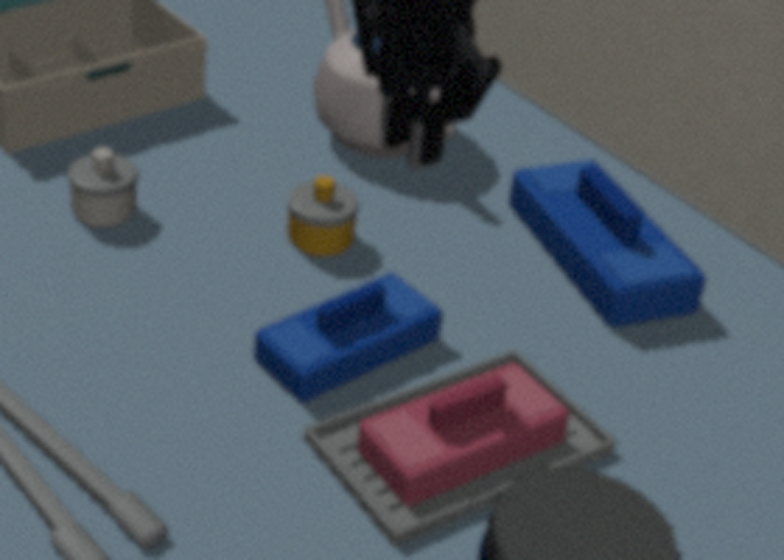

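The side view shows pink lying flat inside the tray. Next is the small blue brick, which has not moved.

{"fn": "carry_out", "kwargs": {"series": [{"translation":[0,4,-1.1],"rotation":[-0.11,0.005,0.006],"grip":3},{"translation":[4,0,0],"rotation":[0,0,0],"grip":3},{"translation":[4,0,0],"rotation":[0,0,0],"grip":3},{"translation":[2,0,0],"rotation":[0,0,0],"grip":3},{"translation":[0,0,0],"rotation":[0,0,0],"grip":3}]}}

```text
t: 11.3
ee_pos: [0.5618, -0.2629, 0.0899]
ee_rot: [0.708, -0.034, 0.704, 0.036]
contact_force: [0.8, -0.4, 0.3]
finger_gap: 0.0297
```

Run:
```python
from h import *
tgt(.5587,-.2707,.033,95)
shot("side","sd6",(320,180,480,340),3.7)
```

```text
pos [ 0.5618 -0.2629  0.0899] gap 0.0297 q [ 0.04  0.45  0.42  1.66 -0.21  1.07  2.19] F [ 0.8 -0.4  0.3] t 11.3
shift cm [ 5.68 -0.75 -0.43] rot [ 0.012  0.006 -0.001]
```

View pics/sd6.png

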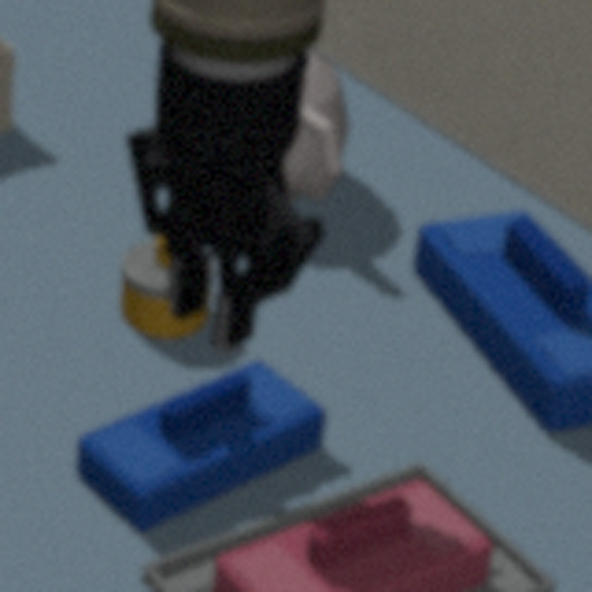

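Run:
```python
from h import *
print(proj("side",arm.read_state()["ee_pos"]), proj("side",[.5587,-.2707,.052]))
im=arm.read_camera("side")
for c in blobs(im,(105,120,40),(125,255,255),(330,240,460,340))[:3]:
    r=cv2.minAreaRect(c); print(r)
im0=cv2.imread("pics/side0.png")[:,:,::-1].copy()
for c in blobs(im0,(105,120,40),(125,255,255),(330,240,430,340))[:3]:
    r=cv2.minAreaRect(c); print(r)
```

```text
[376.14115633 268.49055034] [375.35582779 286.0318295 ]
((374.13873291015625, 299.3686218261719), (30.02486801147461, 65.6680679321289), 64.98310089111328)
((446.0, 262.5), (45.0, 26.0), 90.0)
((374.1131591796875, 299.3138732910156), (29.904043197631836, 65.6680679321289), 64.98310089111328)
```

{"fn": "carry_out", "kwargs": {"series": [{"translation":[0,-0.8,-0.4],"rotation":[0.012,0.006,0],"grip":3},{"translation":[2.5,0,0],"rotation":[0,0,0],"grip":3},{"translation":[1.5,0,0],"rotation":[0,0,0],"grip":3},{"translation":[0,0,0],"rotation":[0,0,0],"grip":3}]}}

```text
t: 11.9
ee_pos: [0.5617, -0.2753, 0.0554]
ee_rot: [0.71, -0.031, 0.703, 0.029]
contact_force: [0.2, -0.2, 0.4]
finger_gap: 0.0301
```

Run:
```python
from h import *
tgt(.5587,-.2707,.033,95)
```

```text
pos [ 0.5617 -0.2753  0.0554] gap 0.0301 q [ 0.06  0.5   0.41  1.67 -0.23  1.01  2.21] F [ 0.2 -0.2  0.4] t 11.9
shift cm [ 2.23  0.49 -0.28] rot [-0.003  0.009  0.003]
```

{"fn": "carry_out", "kwargs": {"series": [{"translation":[0,0.4,-0.3],"rotation":[0,0.009,0],"grip":3},{"translation":[0.8,0,0],"rotation":[0,0,0],"grip":3},{"translation":[0.7,0,0],"rotation":[0,0,0],"grip":3},{"translation":[0.3,0,0],"rotation":[0,0,0],"grip":3}]}}

```text
t: 12.4
ee_pos: [0.5593, -0.2718, 0.0384]
ee_rot: [0.707, -0.031, 0.706, 0.028]
contact_force: [-0.5, -0.4, -0.9]
finger_gap: 0.0299
```

Run:
```python
from h import *
tgt(.5587,-.2707,.033,95)
```

```text
pos [ 0.5593 -0.2718  0.0384] gap 0.0299 q [ 0.06  0.52  0.41  1.69 -0.24  0.98  2.21] F [-0.5 -0.4 -0.9] t 12.4
shift cm [ 0.53  0.12 -0.05] rot [-0.003  0.002  0.004]
```

{"fn": "carry_out", "kwargs": {"series": [{"translation":[0.5,0.1,0],"rotation":[0,0,0],"grip":3},{"translation":[0,0,0],"rotation":[0,0,0],"grip":0.5},{"translation":[0,0,0],"rotation":[0,0,0],"grip":0.5},{"translation":[0,0,0],"rotation":[0,0,0],"grip":0.5},{"translation":[0,0,0],"rotation":[0,0,0],"grip":0.5}]}}

```text
t: 13.02
ee_pos: [0.559, -0.2708, 0.0329]
ee_rot: [0.707, -0.031, 0.706, 0.028]
contact_force: [-0.2, -0.6, -1.1]
finger_gap: 0.0103
```

Run:
```python
from h import *
tgt(.5587,-.2707,.033,95)
im=shot("side","sd7",(320,220,480,340),4)
```

```text
pos [ 0.559  -0.2708  0.0329] gap 0.0103 q [ 0.06  0.52  0.41  1.69 -0.24  0.97  2.21] F [-0.2 -0.6 -1.1] t 13.03
shift cm [-0.02  0.01 -0.03] rot [-0.004  0.001  0.004]
```

View pics/sd7.png

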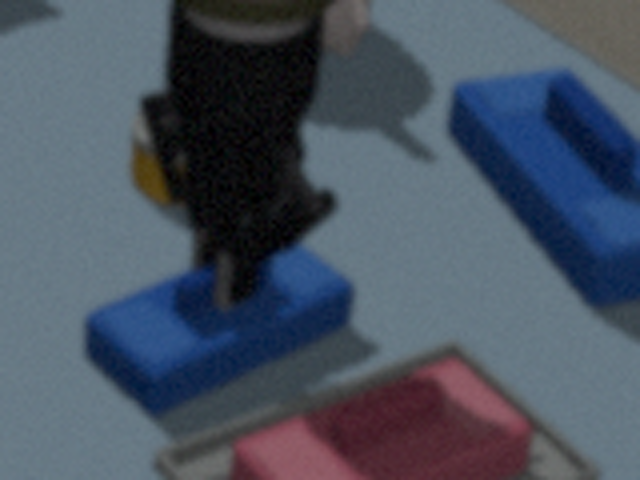

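{"fn": "carry_out", "kwargs": {"series": [{"translation":[-3,0,0],"rotation":[0,0,0],"grip":0.5},{"translation":[-5,0,0],"rotation":[0,0,0],"grip":0.5},{"translation":[-5,0,0],"rotation":[0,0,0],"grip":0.5},{"translation":[-5,0,0],"rotation":[0,0,0],"grip":0.5},{"translation":[-5,0,0],"rotation":[0,0,0],"grip":0.5},{"translation":[0,5.5,-1.5],"rotation":[0,0,0],"grip":0.5},{"translation":[0,5.5,-1.5],"rotation":[0,0,0],"grip":0.5},{"translation":[0,5.5,-1.5],"rotation":[0,0,0],"grip":0.5}]}}

```text
t: 14.08
ee_pos: [0.4971, -0.1088, 0.2664]
ee_rot: [0.705, -0.028, 0.708, 0.025]
contact_force: [0.4, 0.4, -3.0]
finger_gap: 0.0107
```

{"fn": "carry_out", "kwargs": {"series": [{"translation":[0,0,0],"rotation":[0.185,0,0],"grip":0.5},{"translation":[0,0,0],"rotation":[0.185,0,0],"grip":0.5},{"translation":[0,0,0],"rotation":[0.185,0,0],"grip":0.5},{"translation":[0,0,0],"rotation":[0.185,0,0],"grip":0.5},{"translation":[0,0,0],"rotation":[0.185,0,0],"grip":0.5},{"translation":[0,0,0],"rotation":[0.185,0,0],"grip":0.5},{"translation":[0,0,0],"rotation":[0.185,0,0],"grip":0.5},{"translation":[0,0,0],"rotation":[0.185,0,0],"grip":0.5}]}}

```text
t: 15.08
ee_pos: [0.4935, -0.1033, 0.2638]
ee_rot: [0.534, 0.459, 0.538, -0.464]
contact_force: [0.1, 0.1, -3.0]
finger_gap: 0.0105
```

Run:
```python
from h import *
tgt(.4745,.1946,.2,1.3)
```

```text
pos [ 0.4935 -0.1033  0.2638] gap 0.0105 q [-0.27  0.04  0.4   1.74 -0.01  1.37  0.28] F [ 0.1  0.1 -3. ] t 15.07
shift cm [  6.35   2.59 -29.74] rot [0.126 0.001 0.009]
```

{"fn": "carry_out", "kwargs": {"series": [{"translation":[0,0,0],"rotation":[0.126,0,0.009],"grip":0.5},{"translation":[0,-0.3,-5.5],"rotation":[0,0,0],"grip":0.5},{"translation":[0,-0.3,-5.5],"rotation":[0,0,0],"grip":0.5},{"translation":[0,-0.3,-5.5],"rotation":[0,0,0],"grip":0.5},{"translation":[0,-0.3,-5.5],"rotation":[0,0,0],"grip":0.5},{"translation":[0,0,-4.5],"rotation":[0,0,0],"grip":0.5},{"translation":[0,0,0],"rotation":[0,0,0],"grip":0.5}]}}

```text
t: 15.95
ee_pos: [0.475, 0.1679, 0.2609]
ee_rot: [0.502, 0.496, 0.503, -0.498]
contact_force: [0.1, -0.3, -2.2]
finger_gap: 0.0106
```

Run:
```python
from h import *
tgt(.4745,.1946,.12,1.3)
```

```text
pos [0.475  0.1679 0.2609] gap 0.0106 q [-0.56  0.05  0.13  1.73 -0.01  1.36 -0.41] F [ 0.1 -0.3 -2.2] t 15.95
shift cm [14.08  0.03 -2.69] rot [-0.011  0.002  0.003]
```

{"fn": "carry_out", "kwargs": {"series": [{"translation":[0,0,-2.8],"rotation":[-0.011,0.002,0.003],"grip":0.5},{"translation":[4,0,0],"rotation":[0,0,0],"grip":0.5},{"translation":[4,0,0],"rotation":[0,0,0],"grip":0.5},{"translation":[4,0,0],"rotation":[0,0,0],"grip":0.5},{"translation":[0,0,0],"rotation":[0,0,0],"grip":0.5}]}}

```text
t: 16.58
ee_pos: [0.4748, 0.1926, 0.1371]
ee_rot: [0.505, 0.495, 0.505, -0.496]
contact_force: [0.3, 0.2, -2.2]
finger_gap: 0.0108
```

Run:
```python
from h import *
tgt(.4745,.1946,.105,1.3)
shot("side","sd8",(210,110,370,230),5)
shot("top","t8",(170,190,290,310),5)
```

```text
pos [0.4748 0.1926 0.1371] gap 0.0108 q [-0.57  0.16  0.11  1.88 -0.02  1.1  -0.44] F [ 0.3  0.2 -2.2] t 16.57
shift cm [ 3.21 -0.02 -0.21] rot [-0.004  0.002  0.001]
```

View pics/sd8.png

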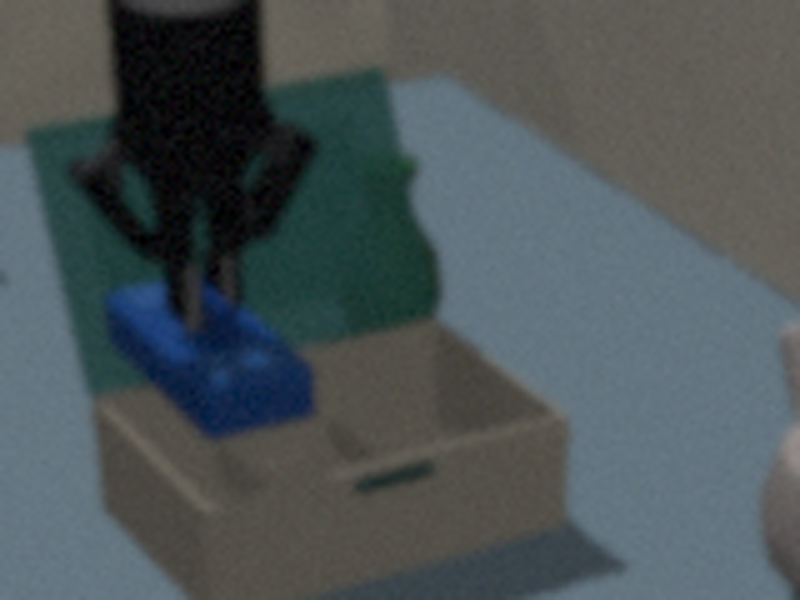

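View pics/t8.png

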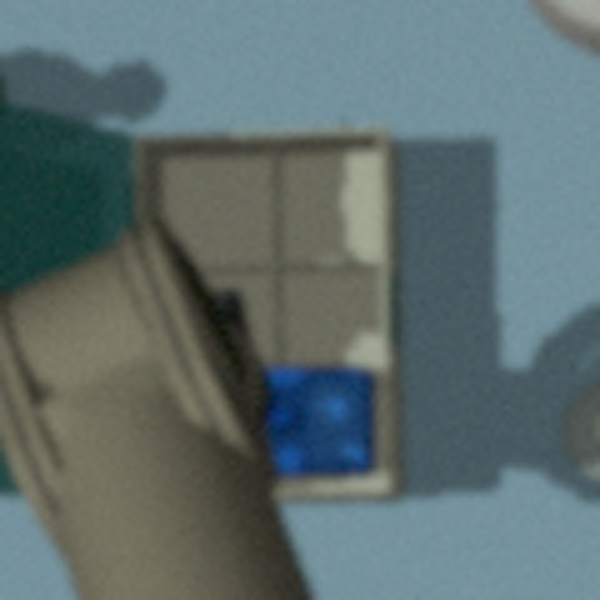

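Run:
```python
from h import *
f=lambda x,y:((x+.5)/5-.5+170,(y+.5)/5-.5+190)
for p in [(376,369),(374,475)]: print("blue top",onz("top",*f(*p),.134).round(4))
for p in [(390,133),(397,495),(265,497),(138,137)]: print("rim",onz("top",*f(*p),.069).round(4))
# inner rim edges
for p in [(378,140),(384,484),(390,300)]: print("inner rim",onz("top",*f(*p),.069).round(4))
g=lambda x,y:((x+.5)/5-.5+210,(y+.5)/5-.5+110)
print("div top",[onz("top",*f(*p),.029).round(4) for p in [(275,160),(275,260),(330,266),(230,266)]])
s=arm.read_state()
for p in [(313,375),(215,405),(108,298),(200,283)]: print("side blue top",onz("side",*g(*p),.134).round(4))
for p in [(436,320),(567,415),(210,512),(98,400)]: print("side rim",onz("side",*g(*p),.069).round(4))
```

```text
blue top [0.5066 0.1201 0.134 ]
blue top [0.4462 0.1198 0.134 ]
rim [0.6548 0.1238 0.069 ]
rim [0.4386 0.1148 0.069 ]
rim [0.4369 0.1925 0.069 ]
rim [0.6515 0.2747 0.069 ]
inner rim [0.6505 0.1309 0.069 ]
inner rim [0.445  0.1226 0.069 ]
inner rim [0.5542 0.1215 0.069 ]
div top [array([0.6449, 0.1991, 0.029 ]), array([0.5832, 0.1974, 0.029 ]), array([0.5797, 0.1638, 0.029 ]), array([0.5793, 0.2247, 0.029 ])]
side blue top [0.5017 0.1151 0.134 ]
side blue top [0.4448 0.1062 0.134 ]
side blue top [0.4435 0.2525 0.134 ]
side blue top [0.4949 0.2488 0.134 ]
side rim [0.6516 0.2753 0.069 ]
side rim [0.6588 0.1292 0.069 ]
side rim [0.4425 0.1172 0.069 ]
side rim [0.4369 0.2654 0.069 ]
```

Run:
```python
from h import *
s=arm.read_state();tcp=s["ee_pos"]
im=cv2.imread("pics/sd8_full.png")[:,:,::-1].copy()
# predicted corners of slab
yaw=np.radians(1.3);c,sn=np.cos(yaw),np.sin(yaw)
out=cv2.resize(im[110:230,210:370],None,fx=5,fy=5,interpolation=cv2.INTER_CUBIC)[:,:,::-1].copy()
def dr(p,col):
    u=proj("side",p);x=(u-[210,110]+.5)*5-.5;cv2.circle(out,tuple(int(v) for v in x),3,col,-1)
for a in(-.031,.031):
  for b in(-.069,.069):
    for z in(-.0329,-.0029):
      dr(tcp+[c*a-sn*b,sn*a+c*b,z],(0,255,255))
for a in(-.1095,.1095):
  for b in(-.0745,.0745):
      dr([.5465+c*a-sn*b,.1965+sn*a+c*b,.069],(0,0,255))
cv2.imwrite("pics/o8.png",out)
im=cv2.imread("pics/t8_full.png")
out=cv2.resize(im[190:310,170:290],None,fx=5,fy=5,interpolation=cv2.INTER_CUBIC).copy()
def dr(p,col):
    u=proj("top",p);x=(u-[170,190]+.5)*5-.5;cv2.circle(out,tuple(int(v) for v in x),2,col,-1)
for a in(-.031,.031):
  for b in(-.069,.069): dr(tcp+[c*a-sn*b,sn*a+c*b,-.003],(0,255,255))
for a in(-.1095,.1095):
  for b in(-.0745,.0745):dr([.5465+c*a-sn*b,.1965+sn*a+c*b,.069],(0,0,255))
for b in (-.0715,0,.0715): dr([.5465+c*.035-sn*b,.1965+sn*.035+c*b,.029],(255,0,255))
cv2.imwrite("pics/o8t.png",out)
```

```text
(no output)
```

View pics/o8.png

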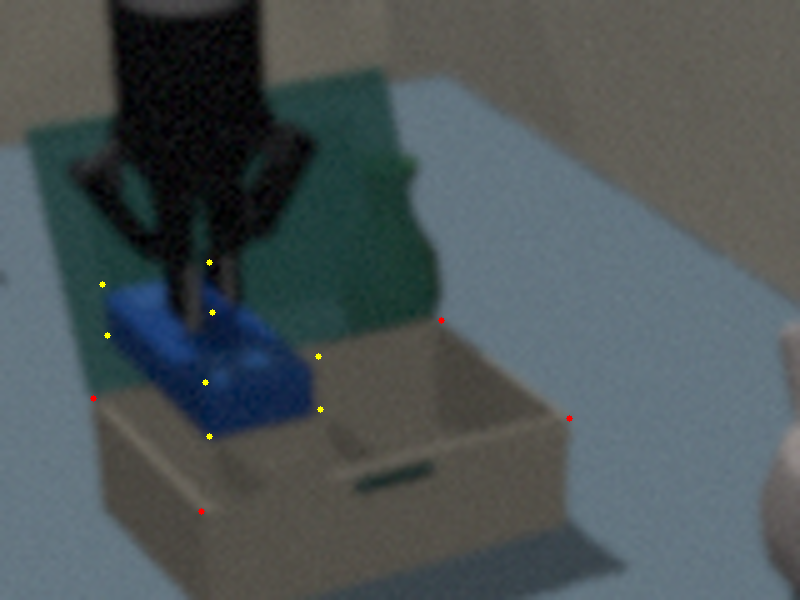

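View pics/o8t.png

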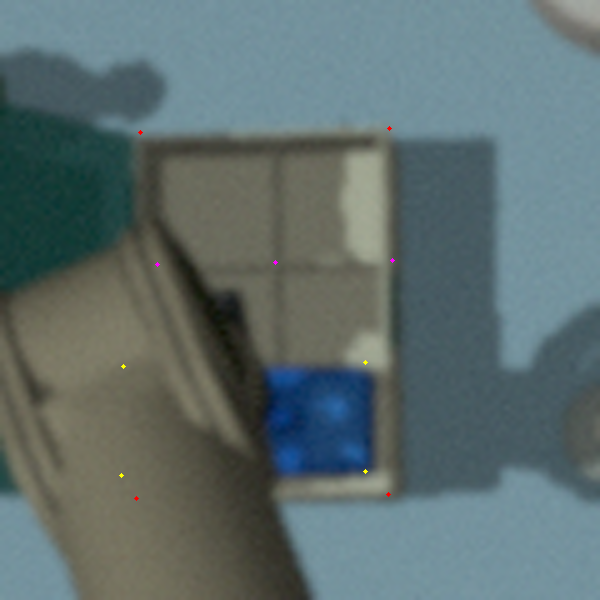

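The relative position is only good to about 2–3 mm, so I'll lower gradually and go by the forces.

{"fn": "carry_out", "kwargs": {"series": [{"translation":[1.5,0,-0.1],"rotation":[-0.004,0.002,0],"grip":0.5},{"translation":[1.0,0,0],"rotation":[0,0,0],"grip":0.5},{"translation":[0.5,0,0],"rotation":[0,0,0],"grip":0.5},{"translation":[0,0,0],"rotation":[0,0,0],"grip":0.5}]}}

```text
t: 17.18
ee_pos: [0.4794, 0.1958, 0.1125]
ee_rot: [0.507, 0.498, 0.505, -0.49]
contact_force: [-0.1, -0.2, -2.3]
finger_gap: 0.0106
```

Run:
```python
from h import *
tgt(.4742,.1945,.1,1.4)
shot("side","sd9",(210,110,370,230),5)
shot("top","t9",(170,190,290,310),5)
```

```text
pos [0.4794 0.1958 0.1125] gap 0.0106 q [-0.57  0.19  0.11  1.9  -0.02  1.04 -0.43] F [-0.1 -0.2 -2.3] t 17.18
shift cm [ 1.24 -0.54  0.13] rot [-0.001 -0.006 -0.01 ]
```

View pics/t9.png

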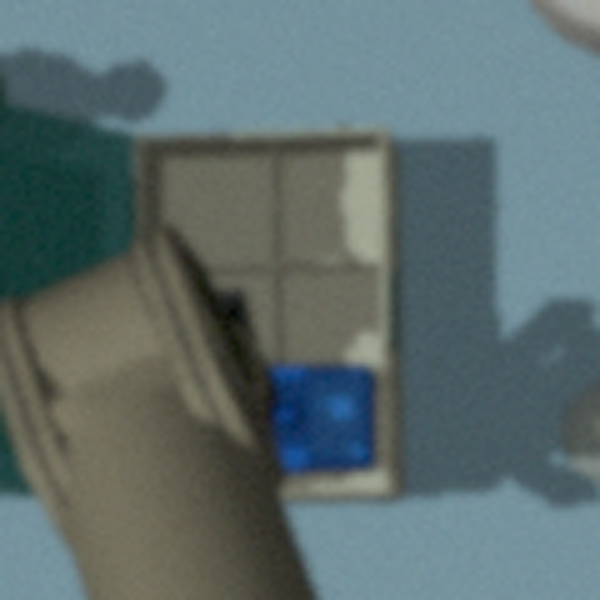

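View pics/sd9.png

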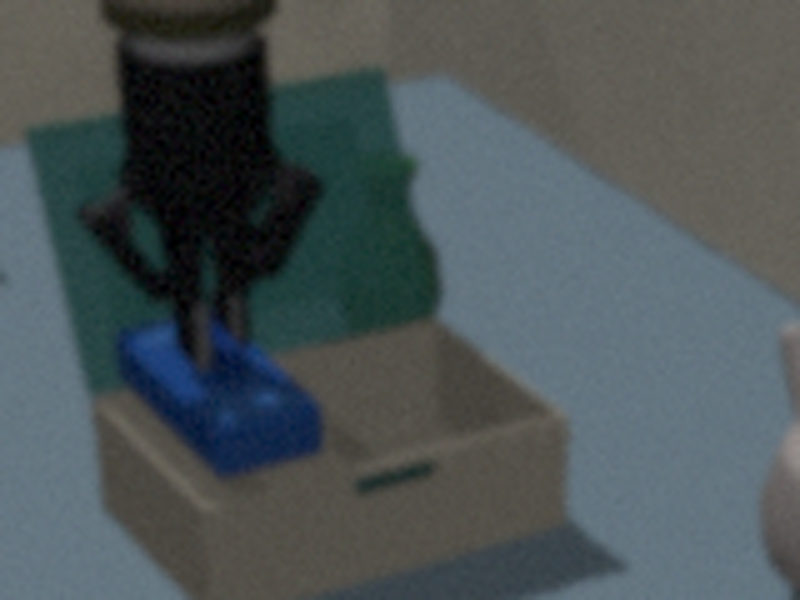

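Run:
```python
from h import *
def edge(img,z,x,y0,y1,sign,kind):
    pass
# blue/pink blob extents by saturation half-level along columns
def prof(im,rows,cols,fn):
    a=fn(im[rows[0]:rows[1],cols[0]:cols[1]].astype(float)).mean(0); return a
fb=lambda a:a[...,2]-a[...,0]   # blue - red
fp=lambda a:a[...,0]-a[...,1]
t9=cv2.imread("pics/t9_full.png")[:,:,::-1]; t8=cv2.imread("pics/t8_full.png")[:,:,::-1]; t0=cv2.imread("pics/top0.png")[:,:,::-1]
def cross(a,off,lo,hi):
    h=(lo+hi)/2
    for i in range(len(a)-1):
        if (a[i]-h)*(a[i+1]-h)<=0: return off+i+(a[i]-h)/(a[i]-a[i+1])
for n,im,f,rows,z in(("t8",t8,fb,(266,282),.134),("t9",t9,fb,(266,280),.1095),("t0",t0,fp,(270,285),.033)):
    a=prof(im,rows,(236,256),f); hi=a[:5].mean(); lo=a[13:17].mean(); u=cross(a,236,lo,hi)
    print(n,u,"edge y",onz("top",u,(rows[0]+rows[1]-1)/2,z).round(4), a.round(0)[:16])
# rows profile (x)
for n,im,f,cols,z in(("t8",t8,fb,(228,242),.134),("t9",t9,fb,(228,242),.1095),("t0",t0,fp,(228,242),.033)):
    a=f(im[255:292,cols[0]:cols[1]].astype(float)).mean(1); hi=np.median(a[13:25]);lo=(a[:4].mean())
    v1=cross(a,255,lo,hi); lo2=a[-4:].mean(); v2=291-cross(a[::-1],0,lo2,hi)
    print(n,v1,v2,[onz("top",235,v,z)[0].round(4) for v in(v1,v2)])
```

```text
t8 243.3430679785331 edge y [0.4777 0.1235 0.134 ] [ 91.  92.  91.  90.  90.  86.  81.  64.  29.   1.  -9. -12. -11.  -4.
   9.  20.]
t9 243.5478305785124 edge y [0.4826 0.1264 0.1095] [ 88.  93.  93.  92.  89.  86.  82.  71.  36.   4.  -9. -12. -10.  -5.
  10.  20.]
t0 246.71214285714285 edge y [0.4755 0.127  0.033 ] [ 58.  53.  51.  52.  53.  54.  54.  55.  55.  51.  34.  16.   3.  -2.
  -9. -15.]
t8 263.26245210727967 283.9333158995816 [np.float64(0.5068), np.float64(0.4479)]
t9 262.77682086614175 283.2170818505338 [np.float64(0.5106), np.float64(0.4515)]
t0 266.93210306406684 287.605 [np.float64(0.5057), np.float64(0.4433)]
```

Run:
```python
from h import *
t0=cv2.imread("pics/top0.png")[:,:,::-1].astype(float)
f=t0[...,2]-t0[...,0]
def cross(a,off):
    lo,hi=a[:3].mean(),a[-3:].mean();h=(lo+hi)/2
    i=[i for i in range(len(a)-1) if (a[i]-h)*(a[i+1]-h)<=0]; i=i[0]
    return off+i+(a[i]-h)/(a[i]-a[i+1])
for r in((222,232),(235,250),(252,264),(268,284)):
    u=cross(f[r[0]:r[1],244:255].mean(0),244); print("right",onz("top",u,(r[0]+r[1]-1)/2,.069)[:2].round(4))
for c in((202,215),(216,230),(231,244)):
    v=cross(f[210:222,c[0]:c[1]].mean(1),210); p=onz("top",(c[0]+c[1]-1)/2,v,.069)[:2]
    w=cross(f[285:297,c[0]:c[1]].mean(1),285); q=onz("top",(c[0]+c[1]-1)/2,w,.069)[:2]; print("top,bot",p.round(4),q.round(4),p-q,(p+q)/2)
# pink left edge
g=t0[...,0]-t0[...,1]
a=g[270:285,196:212].mean(0); print(a.round(0)); u=cross(a,196); print("pink left",onz("top",u,277,.033))
```

```text
right [0.6237 0.1187]
right [0.577  0.1174]
right [0.5307 0.1162]
right [0.4772 0.1165]
top,bot [0.6535 0.2424] [0.4333 0.2355] [0.22015888 0.00694292] [0.54342865 0.23895031]
top,bot [0.6557 0.199 ] [0.4359 0.1928] [0.21982064 0.00624146] [0.54576263 0.19591759]
top,bot [0.6579 0.1557] [0.4379 0.1501] [0.21998157 0.00555501] [0.54790961 0.15288303]
[-25. -12.  -5.  -1.   4.  17.  33.  39.  40.  41.  41.  40.  41.  41.
  41.  41.]
pink left [0.47451735 0.26582667 0.033     ]
```

Run:
```python
from h import *
t0=cv2.imread("pics/top0.png")[:,:,::-1].astype(float)
g=t0[...,0]-t0[...,1]; f=t0[...,2]-t0[...,0]
def cross(a,off):
    lo,hi=a[:3].mean(),a[-3:].mean();h=(lo+hi)/2
    i=[i for i in range(len(a)-1) if (a[i]-h)*(a[i+1]-h)<=0]; i=i[0]
    return off+i+(a[i]-h)/(a[i]-a[i+1])
def fit(pts,ax):
    P=np.array(pts)[:,:2]
    if ax=='y': k=np.polyfit(P[:,1],P[:,0],1); return np.degrees(-np.arctan(k[0])),k
    k=np.polyfit(P[:,0],P[:,1],1); return np.degrees(np.arctan(k[0])),k
print("pink+x",fit([onz("top",c+1,cross(g[258:277,c:c+3].mean(1),258),.033) for c in range(206,244,3)],'y'))
print("pink-x",fit([onz("top",c+1,cross(g[280:293,c:c+3].mean(1),280),.033) for c in range(206,244,3)],'y'))
print("pink-y",fit([onz("top",cross(g[r:r+3,240:253].mean(0),240),r+1,.033) for r in range(269,285,2)],'x'))
print("box+x",fit([onz("top",c+1,cross(f[210:222,c:c+3].mean(1),210),.069) for c in range(204,246,3)],'y'))
print("box-x",fit([onz("top",c+1,cross(f[285:297,c:c+3].mean(1),285),.069) for c in range(204,246,3)],'y'))
print("box-y",fit([onz("top",cross(f[r:r+3,244:255].mean(0),244),r+1,.069) for r in range(222,286,3)],'x'))
```

```text
pink+x (np.float64(2.5106817436317654), array([-0.04384773,  0.51278263]))
pink-x (np.float64(1.1647646425246858), array([-0.02033178,  0.44581778]))
pink-y (np.float64(2.488221785516524), array([0.04345498, 0.10622943]))
box+x (np.float64(2.7069904756415406), array([-0.04728108,  0.66509925]))
box-x (np.float64(2.914418404618824), array([-0.05091011,  0.44547082]))
box-y (np.float64(0.988026530713553), array([0.01724603, 0.10776272]))
```

{"fn": "carry_out", "kwargs": {"series": [{"translation":[0,-0.5,0.05],"rotation":[-0.01,-0.006,-0.01],"grip":0.5},{"translation":[0,0,0],"rotation":[0,0,0],"grip":0.5}]}}

```text
t: 17.52
ee_pos: [0.4745, 0.1955, 0.1134]
ee_rot: [0.508, 0.492, 0.508, -0.491]
contact_force: [-0.7, 0.3, -2.3]
finger_gap: 0.0105
```

Run:
```python
from h import *
tgt(.4742,.1955,.1,2.0)
```

```text
pos [0.4745 0.1955 0.1134] gap 0.0105 q [-0.57  0.19  0.1   1.9  -0.02  1.05 -0.43] F [-0.7  0.3 -2.3] t 17.52
shift cm [ 1.34 -0.03 -0.01] rot [-0.001 -0.    -0.001]
```

Aligned. Now lowering in small steps.

{"fn": "carry_out", "kwargs": {"series": [{"translation":[0.5,0,0],"rotation":[0,0,0],"grip":0.5},{"translation":[0.5,0,0],"rotation":[0,0,0],"grip":0.5},{"translation":[0.3,0,0],"rotation":[0,0,0],"grip":0.5}]}}

```text
t: 17.9
ee_pos: [0.4747, 0.1956, 0.0997]
ee_rot: [0.509, 0.492, 0.508, -0.491]
contact_force: [-0.2, -1.5, -3.5]
finger_gap: 0.0104
```

Run:
```python
from h import *
tgt(.4742,.1955,.09,2.0)
```

```text
pos [0.4747 0.1956 0.0997] gap 0.0104 q [-0.57  0.2   0.1   1.91 -0.02  1.02 -0.43] F [-0.2 -1.5 -3.5] t 17.9
shift cm [ 0.97 -0.05  0.  ] rot [-0.001 -0.001 -0.001]
```

{"fn": "carry_out", "kwargs": {"series": [{"translation":[0.3,0,0],"rotation":[0,0,0],"grip":0.5},{"translation":[0.3,0,0],"rotation":[0,0,0],"grip":0.5},{"translation":[0.3,0,0],"rotation":[0,0,0],"grip":0.5}]}}

```text
t: 18.27
ee_pos: [0.4746, 0.1955, 0.0899]
ee_rot: [0.508, 0.492, 0.508, -0.491]
contact_force: [0.3, 0.8, -3.3]
finger_gap: 0.0106
```

Run:
```python
from h import *
tgt(.4742,.1955,.08,2.0); print(arm.read_state()["moment"].round(2))
```

```text
pos [0.4746 0.1955 0.0899] gap 0.0106 q [-0.57  0.22  0.1   1.92 -0.03  1.   -0.42] F [ 0.3  0.8 -3.3] t 18.27
shift cm [ 0.99 -0.04 -0.  ] rot [-0.001 -0.    -0.001]
[-0.    0.02  0.04]
```

It is inside the rim with no contact forces. Continuing down.

{"fn": "carry_out", "kwargs": {"series": [{"translation":[0.7,0,0],"rotation":[0,0,0],"grip":0.5},{"translation":[0.7,0,0],"rotation":[0,0,0],"grip":0.5},{"translation":[0.6,0,0],"rotation":[0,0,0],"grip":0.5},{"translation":[0.3,0,0],"rotation":[0,0,0],"grip":0.5}]}}

```text
t: 18.77
ee_pos: [0.4745, 0.1954, 0.065]
ee_rot: [0.508, 0.492, 0.508, -0.491]
contact_force: [-0.5, -0.2, -2.9]
finger_gap: 0.0108
```

Run:
```python
from h import *
tgt(.4742,.1955,.036,2.0); print(arm.read_state()["moment"].round(2))
```

```text
pos [0.4745 0.1954 0.065 ] gap 0.0108 q [-0.57  0.25  0.1   1.94 -0.03  0.95 -0.42] F [-0.5 -0.2 -2.9] t 18.77
shift cm [ 2.9  -0.03 -0.01] rot [-0.001 -0.    -0.   ]
[-0.01 -0.02  0.  ]
```

{"fn": "carry_out", "kwargs": {"series": [{"translation":[0.4,0,0],"rotation":[0,0,0],"grip":0.5},{"translation":[0.4,0,0],"rotation":[0,0,0],"grip":0.5}]}}

```text
t: 19.02
ee_pos: [0.4747, 0.1955, 0.0566]
ee_rot: [0.508, 0.492, 0.508, -0.491]
contact_force: [-0.1, -0.3, -2.8]
finger_gap: 0.0104
```

{"fn": "carry_out", "kwargs": {"series": [{"translation":[0.5,0,0],"rotation":[0,0,0],"grip":0.5},{"translation":[0.5,0,0],"rotation":[0,0,0],"grip":0.5},{"translation":[0.5,0,0],"rotation":[0,0,0],"grip":0.5}]}}

```text
t: 19.4
ee_pos: [0.4748, 0.1956, 0.0408]
ee_rot: [0.509, 0.492, 0.508, -0.491]
contact_force: [-0.6, -0.4, -3.4]
finger_gap: 0.0109
```

{"fn": "carry_out", "kwargs": {"series": [{"translation":[0.4,0,0],"rotation":[0,0,0],"grip":0.5},{"translation":[0.1,0,0],"rotation":[0,0,0],"grip":0.5}]}}

```text
t: 19.65
ee_pos: [0.4747, 0.1955, 0.0357]
ee_rot: [0.508, 0.492, 0.508, -0.491]
contact_force: [-7.5, -3.1, 15.4]
finger_gap: 0.0105
```

{"fn": "carry_out", "kwargs": {"series": [{"translation":[0,0,0],"rotation":[0,0,0],"grip":2.3},{"translation":[0,0,0],"rotation":[0,0,0],"grip":2.3},{"translation":[-2,0,0],"rotation":[0,0,0],"grip":2.3},{"translation":[-4,0,0],"rotation":[0,0,0],"grip":2.3},{"translation":[-4,0,0],"rotation":[0,0,0],"grip":2.3},{"translation":[-4,0,0],"rotation":[0,0,0],"grip":3.5},{"translation":[0,0,5],"rotation":[0,0,0],"grip":3.5},{"translation":[0,0,5],"rotation":[0,0,0],"grip":3.5}]}}

```text
t: 20.65
ee_pos: [0.4794, 0.0976, 0.1821]
ee_rot: [0.511, 0.492, 0.509, -0.487]
contact_force: [1.2, -0.3, 0.3]
finger_gap: 0.0352
```

Run:
```python
from h import *
tgt(.4805,-.0105,.1,2.0)
shot("side","sd10",(200,110,400,270),4)
shot("top","t10",(170,190,350,310),4)
```

```text
pos [0.4794 0.0976 0.1821] gap 0.0352 q [-0.47  0.06  0.18  1.89 -0.01  1.19 -0.24] F [ 1.2 -0.3  0.3] t 20.65
shift cm [ 8.18 -0.38 10.83] rot [ 0.006 -0.003 -0.006]
```

View pics/sd10.png

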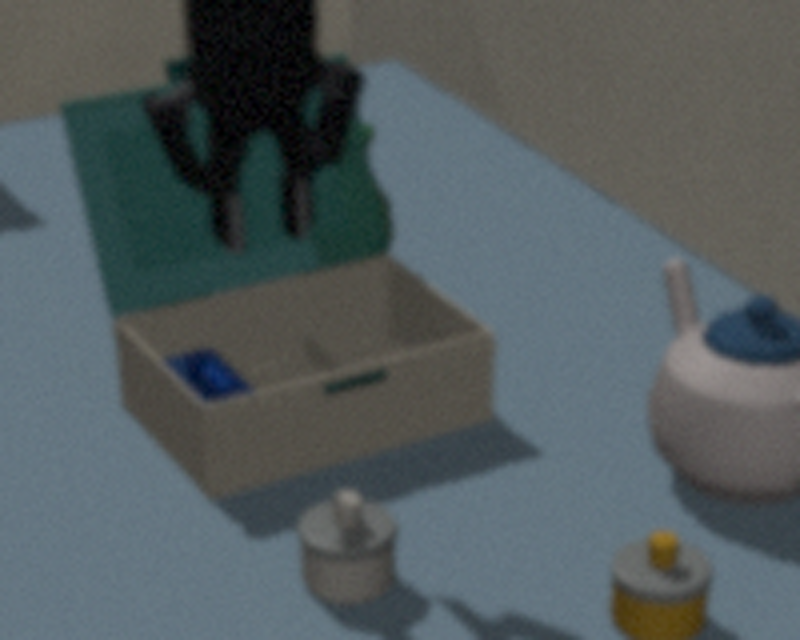

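View pics/t10.png

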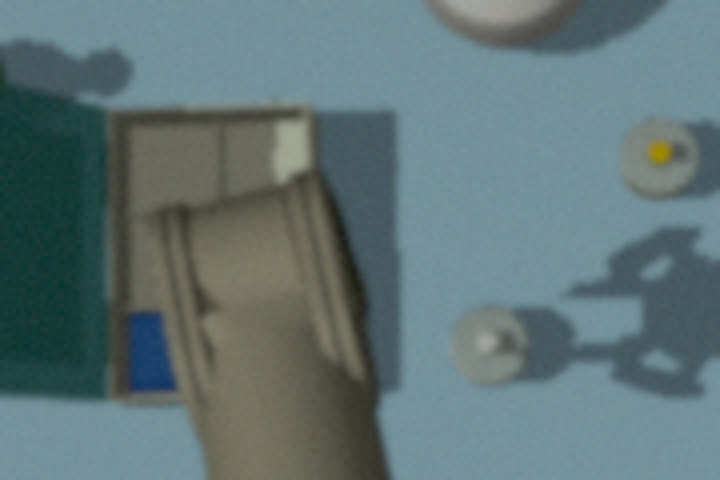

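The blue brick is seated in its bay (side crop (205,372), top crop (150,350)). Both pots are where they were: white (292,275), yellow (335,228). White pot next.

{"fn": "carry_out", "kwargs": {"series": [{"translation":[0,-0.2,5.4],"rotation":[0,0,0],"grip":3.5},{"translation":[0,-0.2,5.4],"rotation":[0.006,-0.003,-0.006],"grip":3.5},{"translation":[3,0,0],"rotation":[0,0,0],"grip":3.5},{"translation":[3,0,0],"rotation":[0,0,0],"grip":3.5},{"translation":[1,0,0],"rotation":[0,0,0],"grip":3.5},{"translation":[0,0,0],"rotation":[0,0,0],"grip":3.5}]}}

```text
t: 21.5
ee_pos: [0.482, -0.0162, 0.1127]
ee_rot: [0.508, 0.495, 0.505, -0.492]
contact_force: [0.4, 0.3, 0.6]
finger_gap: 0.0348
```

Run:
```python
from h import *
tgt(.4805,-.0105,.045,2.0)
shot("side","sd11",(230,180,350,280),5)
```

```text
pos [ 0.482  -0.0162  0.1127] gap 0.0348 q [-0.34  0.12  0.29  1.99 -0.04  1.03  0.  ] F [0.4 0.3 0.6] t 21.5
shift cm [ 6.77 -0.17 -0.57] rot [-0.008 -0.    -0.006]
```

View pics/sd11.png

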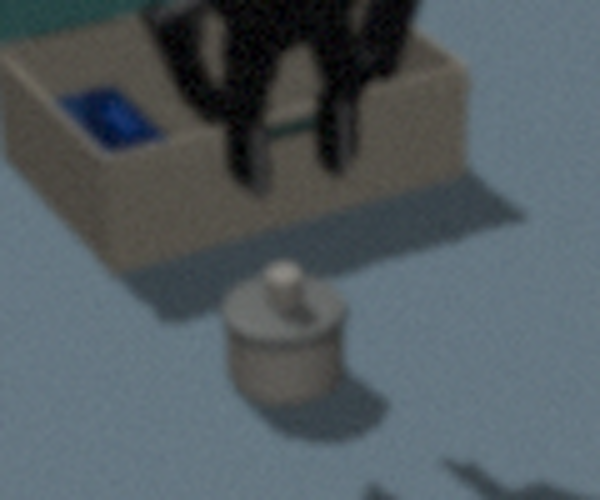

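{"fn": "carry_out", "kwargs": {"series": [{"translation":[0,-0.2,-0.6],"rotation":[-0.008,0,-0.006],"grip":3.5},{"translation":[2,0,0],"rotation":[0,0,0],"grip":3.5},{"translation":[2,0,0],"rotation":[0,0,0],"grip":3.5},{"translation":[0,0,0],"rotation":[0,0,0],"grip":3.5}]}}

```text
t: 22.05
ee_pos: [0.4827, -0.0072, 0.0762]
ee_rot: [0.511, 0.492, 0.508, -0.488]
contact_force: [-0.4, 0.4, -0.4]
finger_gap: 0.035
```

Run:
```python
from h import *
tgt(.4805,-.0105,.045,2.0)
```

```text
pos [ 0.4827 -0.0072  0.0762] gap 0.035 q [-0.34  0.17  0.28  2.02 -0.06  0.95  0.01] F [-0.4  0.4 -0.4] t 22.05
shift cm [ 3.12 -0.25  0.33] rot [ 0.004 -0.002 -0.006]
```

{"fn": "carry_out", "kwargs": {"series": [{"translation":[0,-0.2,0.3],"rotation":[0.004,0,-0.006],"grip":3.5},{"translation":[0,0,0],"rotation":[0,0,0],"grip":3.5},{"translation":[1,0,0],"rotation":[0,0,0],"grip":3.5},{"translation":[1,0,0],"rotation":[0,0,0],"grip":3.5},{"translation":[0.8,0,0],"rotation":[0,0,0],"grip":3.5}]}}

```text
t: 22.68
ee_pos: [0.4826, -0.0098, 0.0496]
ee_rot: [0.509, 0.493, 0.508, -0.489]
contact_force: [0.4, -0.1, 0.2]
finger_gap: 0.0352
```

Run:
```python
from h import *
tgt(.4805,-.0105,.045,2.0)
```

```text
pos [ 0.4826 -0.0098  0.0496] gap 0.0352 q [-0.33  0.21  0.28  2.04 -0.08  0.89  0.03] F [ 0.4 -0.1  0.2] t 22.68
shift cm [ 0.46 -0.22  0.07] rot [ 0.    -0.003 -0.004]
```

{"fn": "carry_out", "kwargs": {"series": [{"translation":[0.4,-0.2,0.05],"rotation":[0,0,0],"grip":3.5},{"translation":[0,0,0],"rotation":[0,0,0],"grip":1},{"translation":[0,0,0],"rotation":[0,0,0],"grip":1},{"translation":[0,0,0],"rotation":[0,0,0],"grip":1},{"translation":[0,0,0],"rotation":[0,0,0],"grip":1}]}}

```text
t: 23.3
ee_pos: [0.48, -0.0105, 0.0446]
ee_rot: [0.509, 0.493, 0.509, -0.49]
contact_force: [-0.6, -0.1, 0.0]
finger_gap: 0.0152
```

Run:
```python
from h import *
tgt(.4805,-.0105,.045,2.0)
shot("side","sd12",(230,180,350,280),5)
```

```text
pos [ 0.48   -0.0105  0.0446] gap 0.0152 q [-0.33  0.22  0.28  2.05 -0.08  0.88  0.03] F [-0.6 -0.1  0. ] t 23.3
shift cm [-0.04  0.05 -0.  ] rot [ 0.    -0.002 -0.003]
```

View pics/sd12.png

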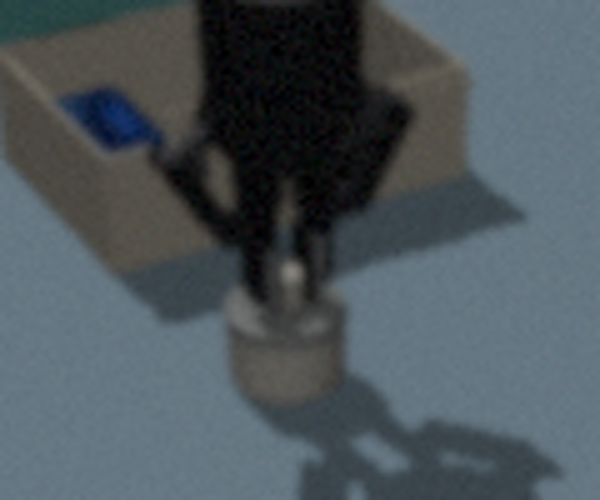

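{"fn": "carry_out", "kwargs": {"series": [{"translation":[-2,0,0],"rotation":[0,0,0],"grip":1},{"translation":[-4,0,0],"rotation":[0,0,0],"grip":1},{"translation":[-4,0,0],"rotation":[0,0,0],"grip":1},{"translation":[-4,0,0],"rotation":[0,0,0],"grip":1},{"translation":[0,2,-4.5],"rotation":[0,0,0],"grip":1},{"translation":[0,2,-4.5],"rotation":[0,0,0],"grip":1},{"translation":[0,2,-4.5],"rotation":[0,0,0],"grip":1},{"translation":[0,1,-4],"rotation":[0,0,0],"grip":1}]}}

```text
t: 24.35
ee_pos: [0.5459, 0.1675, 0.1912]
ee_rot: [0.507, 0.495, 0.506, -0.491]
contact_force: [0.0, -0.8, -1.0]
finger_gap: 0.0153
```

Run:
```python
from h import *
tgt(.5468,.1605,.13,2.0)
shot("side","sd13",(200,90,360,230),4.2)
```

```text
pos [0.5459 0.1675 0.1912] gap 0.0153 q [-0.53  0.23  0.17  1.68 -0.04  1.23 -0.32] F [ 0.  -0.8 -1. ] t 24.35
shift cm [6.12 0.04 0.73] rot [-0.008 -0.003 -0.006]
```

View pics/sd13.png

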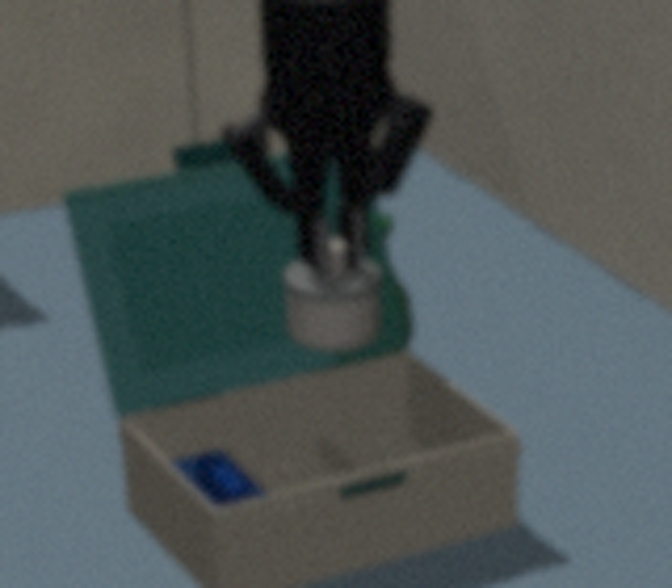

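Run:
```python
from h import *
p=arm.read_state()["ee_pos"]
print([proj("side",p+[0,dy,dz]).round(1) for dy in(0,-.005) for dz in(-.003,-.045)], "lid front edge v?")
print("obs u",200+333.5/4.2-.5, "body bottom front v",90+349/4.2-.5,"lid front edge v",90+298/4.2-.5)
for dy in (0,-.005,-.01):
  # front-most point of the bottom and lid circles toward camera
  d=np.array([-.43,-.73,0]);d/=np.linalg.norm(d)
  print(dy,proj("side",p+[0,dy,-.0446]+.03*d)[1],proj("side",p+[0,dy,-.0026]+.03*d)[1])
```

```text
[array([277.4, 153.7]), array([277.9, 168.6]), array([278.2, 154.4]), array([278.7, 169.3])] lid front edge v?
obs u 278.9047619047619 body bottom front v 172.59523809523807 lid front edge v 160.45238095238096
0 173.1739391933943 158.04262805038334
-0.005 173.88594395423593 158.72227106946974
-0.01 174.60212929681805 159.40597617142362
```

{"fn": "carry_out", "kwargs": {"series": [{"translation":[2,0.1,0.6],"rotation":[-0.008,-0.003,-0.006],"grip":1},{"translation":[3,0,0],"rotation":[0,0,0],"grip":1},{"translation":[1,0,0],"rotation":[0,0,0],"grip":1},{"translation":[0,0,0],"rotation":[0,0,0],"grip":1}]}}

```text
t: 24.9
ee_pos: [0.5461, 0.1664, 0.127]
ee_rot: [0.509, 0.489, 0.511, -0.49]
contact_force: [-0.3, -0.1, -0.1]
finger_gap: 0.0155
```

Run:
```python
from h import *
tgt(.5468,.162,.11,2.0)
shot("side","sd14",(220,120,340,220),5);shot("top","t14",(180,190,300,310),5)
```

```text
pos [0.5461 0.1664 0.127 ] gap 0.0155 q [-0.52  0.29  0.17  1.74 -0.06  1.11 -0.29] F [-0.3 -0.1 -0.1] t 24.9
shift cm [1.7  0.06 0.44] rot [ 0.007 -0.001  0.003]
```

View pics/sd14.png

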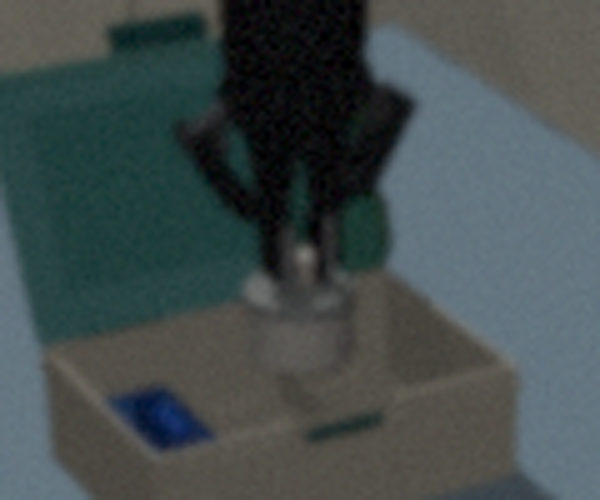

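View pics/t14.png

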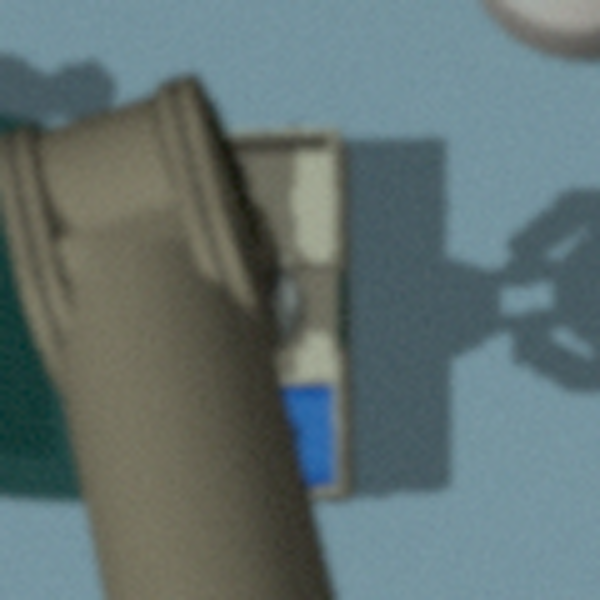

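Run:
```python
from h import *
print(onz("top",180+302.5/5-.5,190+300/5-.5,.124)+[0,.03,0])
# mid divider y in this view
print(onz("top",180+320/5-.5,190+267/5-.5,.029), onz("top",180+320/5-.5,190+383/5-.5,.033))
```

```text
[0.54762447 0.1661933  0.124     ]
[0.57955319 0.13973975 0.029     ] [0.5083464  0.13750034 0.033     ]
```

{"fn": "carry_out", "kwargs": {"series": [{"translation":[0.3,0,0.6],"rotation":[0.007,0,0],"grip":1},{"translation":[0,0,0],"rotation":[0,0,0],"grip":1}]}}

```text
t: 25.25
ee_pos: [0.5478, 0.1602, 0.1265]
ee_rot: [0.508, 0.492, 0.509, -0.491]
contact_force: [-0.4, 0.4, -1.0]
finger_gap: 0.0155
```

Run:
```python
from h import *
tgt(.5458,.1605,.11,2.0)
```

```text
pos [0.5478 0.1602 0.1265] gap 0.0155 q [-0.51  0.29  0.17  1.75 -0.06  1.1  -0.28] F [-0.4  0.4 -1. ] t 25.25
shift cm [ 1.65 -0.21 -0.03] rot [-0.001 -0.003 -0.001]
```

{"fn": "carry_out", "kwargs": {"series": [{"translation":[0.8,-0.2,0],"rotation":[0,0,0],"grip":1},{"translation":[0.8,0,0],"rotation":[0,0,0],"grip":1},{"translation":[0.8,0,0],"rotation":[0,0,0],"grip":1},{"translation":[0.8,0,0],"rotation":[0,0,0],"grip":1}]}}

```text
t: 25.75
ee_pos: [0.546, 0.1606, 0.0931]
ee_rot: [0.508, 0.493, 0.509, -0.49]
contact_force: [-0.7, -0.9, -1.0]
finger_gap: 0.0152
```

Run:
```python
from h import *
tgt(.5458,.1605,.0485,2.0)
```

```text
pos [0.546  0.1606 0.0931] gap 0.0152 q [-0.51  0.32  0.17  1.78 -0.06  1.04 -0.28] F [-0.7 -0.9 -1. ] t 25.75
shift cm [ 4.46 -0.03  0.03] rot [-0.001 -0.003 -0.002]
```

{"fn": "carry_out", "kwargs": {"series": [{"translation":[0.8,0,0],"rotation":[0,0,0],"grip":1},{"translation":[0.8,0,0],"rotation":[0,0,0],"grip":1},{"translation":[0.5,0,0],"rotation":[0,0,0],"grip":1}]}}

```text
t: 26.12
ee_pos: [0.5457, 0.1607, 0.0699]
ee_rot: [0.508, 0.492, 0.509, -0.49]
contact_force: [0.6, -0.3, -0.8]
finger_gap: 0.0157
```

{"fn": "carry_out", "kwargs": {"series": [{"translation":[0.6,0,0],"rotation":[0,0,0],"grip":1},{"translation":[0.6,0,0],"rotation":[0,0,0],"grip":1},{"translation":[0.6,0,0],"rotation":[0,0,0],"grip":1}]}}

```text
t: 26.5
ee_pos: [0.546, 0.1608, 0.0509]
ee_rot: [0.508, 0.493, 0.509, -0.49]
contact_force: [0.1, -0.6, -0.7]
finger_gap: 0.0152
```

{"fn": "carry_out", "kwargs": {"series": [{"translation":[0.25,0,0],"rotation":[0,0,0],"grip":1},{"translation":[0.1,0,0],"rotation":[0,0,0],"grip":1}]}}

```text
t: 26.75
ee_pos: [0.5459, 0.1608, 0.0473]
ee_rot: [0.508, 0.492, 0.509, -0.49]
contact_force: [-5.5, -0.3, 12.3]
finger_gap: 0.0154
```

Standing on the floor. Releasing, lifting and going towards yellow.

{"fn": "carry_out", "kwargs": {"series": [{"translation":[0,0,0],"rotation":[0,0,0],"grip":3},{"translation":[0,0,0],"rotation":[0,0,0],"grip":3},{"translation":[-2,0,0],"rotation":[0,0,0],"grip":3},{"translation":[-4,0,0],"rotation":[0,0,0],"grip":3},{"translation":[-4,0,0],"rotation":[0,0,0],"grip":3.5},{"translation":[-4,0,0],"rotation":[0,0,0],"grip":3.5},{"translation":[0,1.5,5.5],"rotation":[0,0,0],"grip":3.5},{"translation":[0,1.5,5.5],"rotation":[0,0,0],"grip":3.5}]}}

```text
t: 27.75
ee_pos: [0.5802, 0.0548, 0.1929]
ee_rot: [0.511, 0.491, 0.511, -0.486]
contact_force: [0.6, 0.5, -0.3]
finger_gap: 0.0353
```

{"fn": "carry_out", "kwargs": {"series": [{"translation":[0,1.5,5.5],"rotation":[0,0,0],"grip":3.5},{"translation":[0,1.5,5.5],"rotation":[0,0,0],"grip":3.5}]}}

```text
t: 28.0
ee_pos: [0.6163, -0.0565, 0.1935]
ee_rot: [0.512, 0.492, 0.511, -0.485]
contact_force: [1.1, -0.2, 0.1]
finger_gap: 0.0348
```

Run:
```python
from h import *
tgt(.624,-.1363,.1,2.0)
shot("side","sd15",(200,110,400,270),4)
shot("top","t15",(170,190,370,310),4)
```

```text
pos [ 0.6163 -0.0565  0.1935] gap 0.0348 q [-0.23  0.34  0.31  1.55 -0.11  1.26  0.15] F [ 1.1 -0.2  0.1] t 28.0
shift cm [9.31 0.34 8.06] rot [ 0.011 -0.006 -0.007]
```

View pics/sd15.png

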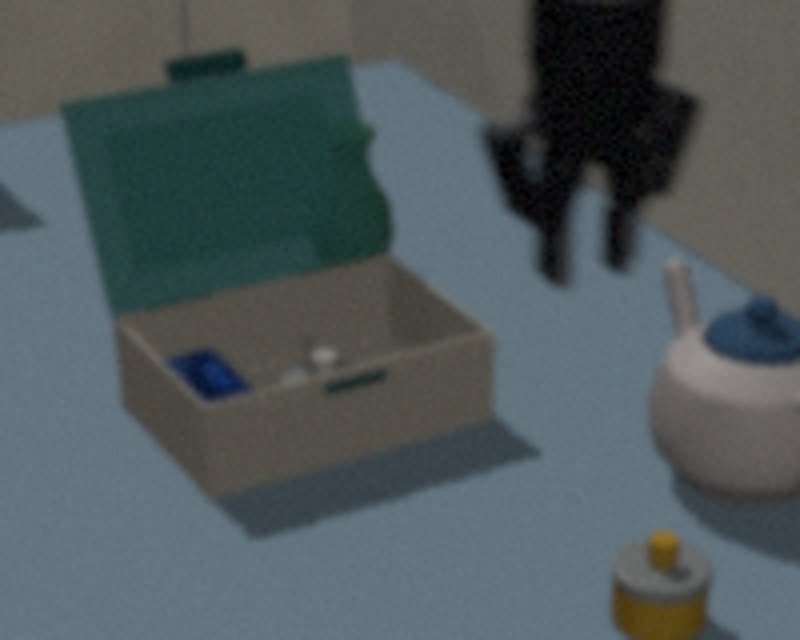

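View pics/t15.png

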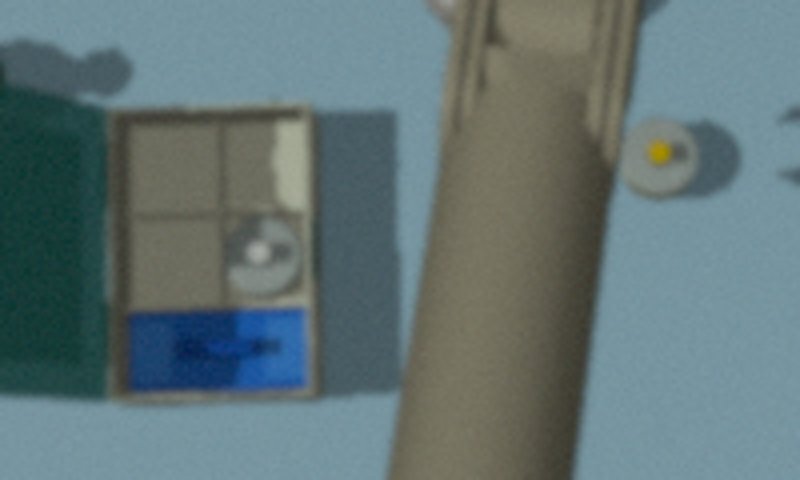

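White sits well in bay 1 (262,254 in the top crop), blue is square in the long bay, and yellow is unmoved at (335,228).

{"fn": "carry_out", "kwargs": {"series": [{"translation":[0,0.1,4],"rotation":[0,0,0],"grip":3.5},{"translation":[0,0.1,4],"rotation":[0.011,-0.006,-0.007],"grip":3.5},{"translation":[4,0,0],"rotation":[0,0,0],"grip":3.5},{"translation":[4,0,0],"rotation":[0,0,0],"grip":3.5},{"translation":[1,0,0],"rotation":[0,0,0],"grip":3.5},{"translation":[0,0,0],"rotation":[0,0,0],"grip":3.5}]}}

```text
t: 28.85
ee_pos: [0.6227, -0.1478, 0.103]
ee_rot: [0.508, 0.494, 0.503, -0.495]
contact_force: [0.3, -1.0, 0.1]
finger_gap: 0.0349
```

Run:
```python
from h import *
tgt(.624,-.1363,.045,2.0)
```

```text
pos [ 0.6227 -0.1478  0.103 ] gap 0.0349 q [-0.1   0.47  0.34  1.59 -0.16  1.11  0.3 ] F [ 0.3 -1.   0.1] t 28.85
shift cm [ 5.79  0.14 -1.18] rot [-0.012  0.005 -0.003]
```

{"fn": "carry_out", "kwargs": {"series": [{"translation":[0,0.1,-1.2],"rotation":[-0.012,0.005,-0.003],"grip":3.5},{"translation":[0,0,0],"rotation":[0,0,0],"grip":3.5},{"translation":[1.5,0,0],"rotation":[0,0,0],"grip":3.5},{"translation":[1.2,0,0],"rotation":[0,0,0],"grip":3.5},{"translation":[0,0,0],"rotation":[0,0,0],"grip":3.5}]}}

```text
t: 29.48
ee_pos: [0.6256, -0.1342, 0.0777]
ee_rot: [0.51, 0.492, 0.508, -0.489]
contact_force: [0.1, 1.2, 0.4]
finger_gap: 0.0352
```

Run:
```python
from h import *
tgt(.624,-.1363,.045,2.0)
shot("side","sd16",(310,190,430,290),5)
```

```text
pos [ 0.6256 -0.1342  0.0777] gap 0.0352 q [-0.11  0.49  0.32  1.61 -0.17  1.06  0.3 ] F [0.1 1.2 0.4] t 29.48
shift cm [ 3.27 -0.18  0.2 ] rot [ 0.002  0.    -0.005]
```

View pics/sd16.png

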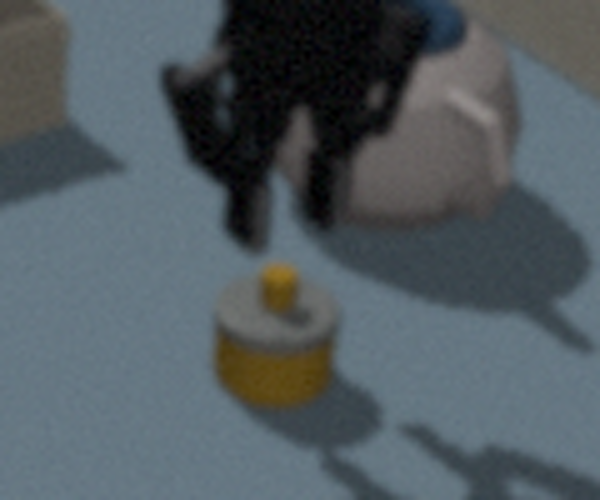

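{"fn": "carry_out", "kwargs": {"series": [{"translation":[0,-0.15,0.2],"rotation":[0,0,-0.005],"grip":3.5},{"translation":[1,0,0],"rotation":[0,0,0],"grip":3.5},{"translation":[1,0,0],"rotation":[0,0,0],"grip":3.5},{"translation":[0.8,0,0],"rotation":[0,0,0],"grip":3.5}]}}

```text
t: 30.02
ee_pos: [0.6248, -0.137, 0.0494]
ee_rot: [0.51, 0.491, 0.508, -0.491]
contact_force: [0.3, 0.1, -0.2]
finger_gap: 0.035
```

Run:
```python
from h import *
tgt(.624,-.1363,.045,2.0)
```

```text
pos [ 0.6248 -0.137   0.0494] gap 0.035 q [-0.1   0.53  0.32  1.62 -0.18  1.02  0.31] F [ 0.3  0.1 -0.2] t 30.02
shift cm [ 0.44 -0.08 -0.08] rot [ 0.001  0.001 -0.002]
```

{"fn": "carry_out", "kwargs": {"series": [{"translation":[0.45,-0.1,-0.05],"rotation":[0,0,0],"grip":3.5},{"translation":[0,0,0],"rotation":[0,0,0],"grip":1},{"translation":[0,0,0],"rotation":[0,0,0],"grip":1},{"translation":[0,0,0],"rotation":[0,0,0],"grip":1},{"translation":[0,0,0],"rotation":[0,0,0],"grip":1},{"translation":[-2,0,0],"rotation":[0,0,0],"grip":1},{"translation":[-4,0,0],"rotation":[0,0,0],"grip":1},{"translation":[-4,0,0],"rotation":[0,0,0],"grip":1}]}}

```text
t: 31.02
ee_pos: [0.6217, -0.1361, 0.1464]
ee_rot: [0.508, 0.49, 0.51, -0.492]
contact_force: [0.7, 0.6, -0.9]
finger_gap: 0.0154
```

{"fn": "carry_out", "kwargs": {"series": [{"translation":[-4,0,0],"rotation":[0,0,0],"grip":1},{"translation":[-1,0,-5],"rotation":[0,0,0],"grip":1},{"translation":[0,0,-5],"rotation":[0,0,0],"grip":1},{"translation":[0,0,-5],"rotation":[0,0,0],"grip":1},{"translation":[0,0,-5],"rotation":[0,0,0],"grip":1},{"translation":[0,0,-5],"rotation":[0,0,0],"grip":1},{"translation":[0,0,0],"rotation":[0,0,0],"grip":1}]}}

```text
t: 31.9
ee_pos: [0.6157, 0.119, 0.2146]
ee_rot: [0.511, 0.496, 0.504, -0.488]
contact_force: [0.3, 0.3, -0.9]
finger_gap: 0.0153
```

Run:
```python
from h import *
tgt(.619,.163,.13,2.0)
shot("side","sd17",(200,90,400,250),4)
```

```text
pos [0.6157 0.119  0.2146] gap 0.0153 q [-0.45  0.33  0.24  1.51 -0.08  1.3  -0.18] F [ 0.3  0.3 -0.9] t 31.9
shift cm [ 8.47  0.34 -4.38] rot [-0.003 -0.    -0.015]
```

View pics/sd17.png

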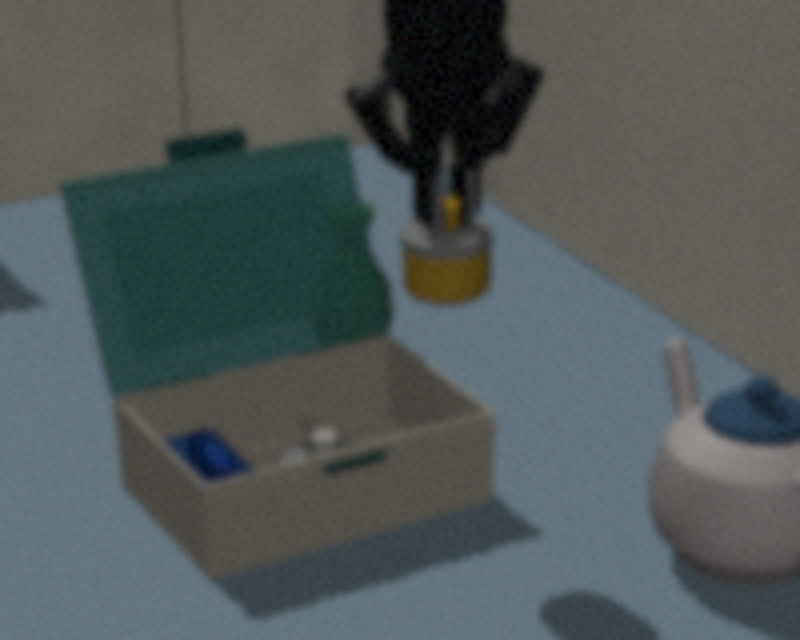

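{"fn": "carry_out", "kwargs": {"series": [{"translation":[0,0.2,-4.4],"rotation":[-0.003,0,-0.015],"grip":1},{"translation":[3,0,0],"rotation":[0,0,0],"grip":1},{"translation":[3,0,0],"rotation":[0,0,0],"grip":1},{"translation":[2,0,0],"rotation":[0,0,0],"grip":1},{"translation":[0,0,0],"rotation":[0,0,0],"grip":1}]}}

```text
t: 32.58
ee_pos: [0.6204, 0.1525, 0.1394]
ee_rot: [0.508, 0.496, 0.503, -0.494]
contact_force: [-0.2, -0.3, -1.3]
finger_gap: 0.0158
```

Run:
```python
from h import *
tgt(.6178,.1625,.125,2.0)
```

```text
pos [0.6204 0.1525 0.1394] gap 0.0158 q [-0.48  0.42  0.22  1.55 -0.09  1.17 -0.23] F [-0.2 -0.3 -1.3] t 32.58
shift cm [ 1.43 -0.24 -1.01] rot [-0.014  0.004 -0.007]
```

{"fn": "carry_out", "kwargs": {"series": [{"translation":[0,-0.2,-1.0],"rotation":[-0.014,0.004,-0.007],"grip":1},{"translation":[0,0,0],"rotation":[0,0,0],"grip":1}]}}

```text
t: 32.83
ee_pos: [0.6193, 0.1623, 0.1423]
ee_rot: [0.509, 0.492, 0.508, -0.49]
contact_force: [0.0, 0.5, -1.4]
finger_gap: 0.0157
```

Run:
```python
from h import *
tgt(.6178,.1625,.125,2.0)
shot("top","t18",(180,190,300,310),5)
```

```text
pos [0.6193 0.1623 0.1423] gap 0.0157 q [-0.49  0.42  0.21  1.54 -0.09  1.18 -0.23] F [ 0.   0.5 -1.4] t 32.83
shift cm [ 1.73 -0.15 -0.03] rot [-0.    -0.001 -0.003]
```

View pics/t18.png

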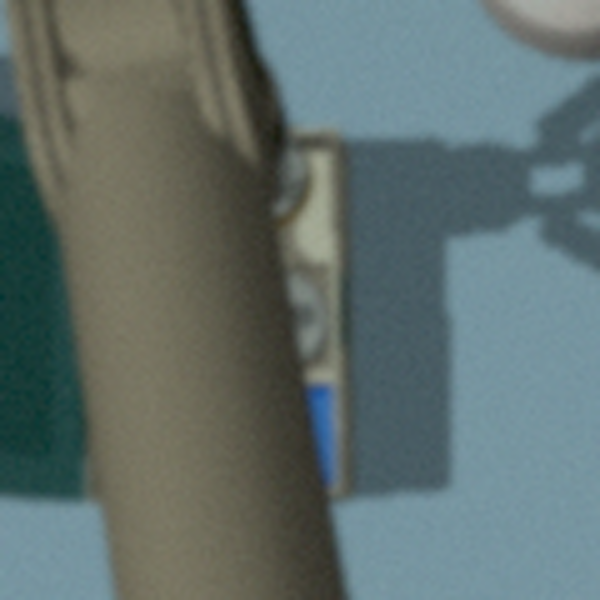

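Run:
```python
from h import *
print(onz("top",241.4,225.6,.1397)+[0,.03,0])
```

```text
[0.61467959 0.16161145 0.1397    ]
```

{"fn": "carry_out", "kwargs": {"series": [{"translation":[0.8,-0.15,0],"rotation":[0,0,0],"grip":1},{"translation":[1.2,0,0],"rotation":[0,0,0],"grip":1},{"translation":[1.2,0,0],"rotation":[0,0,0],"grip":1},{"translation":[0.8,0,0],"rotation":[0,0,0],"grip":1}]}}

```text
t: 33.38
ee_pos: [0.6185, 0.1612, 0.1006]
ee_rot: [0.509, 0.493, 0.507, -0.49]
contact_force: [0.7, -0.5, -0.8]
finger_gap: 0.0154
```

Run:
```python
from h import *
tgt(.6178,.1625,.125,2.0)
```

```text
pos [0.6185 0.1612 0.1006] gap 0.0154 q [-0.49  0.46  0.21  1.59 -0.1   1.1  -0.22] F [ 0.7 -0.5 -0.8] t 33.38
shift cm [-2.44 -0.05 -0.13] rot [-0.001 -0.001 -0.005]
```

{"fn": "carry_out", "kwargs": {"series": [{"translation":[0.7,-0.05,-0.1],"rotation":[0,0,-0.005],"grip":1},{"translation":[0.8,0,0],"rotation":[0,0,0],"grip":1},{"translation":[0.8,0,0],"rotation":[0,0,0],"grip":1},{"translation":[0.6,0,0],"rotation":[0,0,0],"grip":1}]}}

```text
t: 33.88
ee_pos: [0.6177, 0.1623, 0.0689]
ee_rot: [0.508, 0.491, 0.509, -0.492]
contact_force: [-0.0, 0.3, -1.2]
finger_gap: 0.0155
```

{"fn": "carry_out", "kwargs": {"series": [{"translation":[0.6,0,0],"rotation":[0,0,0],"grip":1},{"translation":[0.6,0,0],"rotation":[0,0,0],"grip":1},{"translation":[0.6,0,0],"rotation":[0,0,0],"grip":1}]}}

```text
t: 34.25
ee_pos: [0.6179, 0.1623, 0.05]
ee_rot: [0.508, 0.492, 0.509, -0.492]
contact_force: [-0.0, -0.9, -0.8]
finger_gap: 0.0154
```

{"fn": "carry_out", "kwargs": {"series": [{"translation":[0.2,0,0],"rotation":[0,0,0],"grip":1},{"translation":[0.1,0,0],"rotation":[0,0,0],"grip":1}]}}

```text
t: 34.5
ee_pos: [0.6178, 0.1623, 0.0464]
ee_rot: [0.508, 0.491, 0.509, -0.492]
contact_force: [1.9, 0.2, 4.9]
finger_gap: 0.0155
```

{"fn": "carry_out", "kwargs": {"series": [{"translation":[0,0,0],"rotation":[0,0,0],"grip":3},{"translation":[0,0,0],"rotation":[0,0,0],"grip":3},{"translation":[-2,0,0],"rotation":[0,0,0],"grip":3},{"translation":[-5,0,0],"rotation":[0,0,0],"grip":3},{"translation":[-6,0,0],"rotation":[0,0,0],"grip":3},{"translation":[-6,0,0],"rotation":[0,0,0],"grip":3},{"translation":[-6,0,0],"rotation":[0,0,0],"grip":3},{"translation":[-5,0,0],"rotation":[0,0,0],"grip":0}]}}

```text
t: 35.5
ee_pos: [0.6161, 0.1609, 0.3602]
ee_rot: [0.508, 0.492, 0.508, -0.492]
contact_force: [1.1, 0.4, -0.4]
finger_gap: 0.013
```

{"fn": "carry_out", "kwargs": {"series": [{"translation":[-3,-2,4],"rotation":[0,0,0],"grip":0},{"translation":[0,-2,4],"rotation":[0,0,0],"grip":0},{"translation":[0,-2,4],"rotation":[0,0,0],"grip":0}]}}

```text
t: 35.88
ee_pos: [0.5593, 0.0386, 0.4002]
ee_rot: [0.511, 0.495, 0.508, -0.486]
contact_force: [-0.5, -0.4, -0.4]
finger_gap: 0.0001
```

Run:
```python
from h import *
tgt(.545,.39,.3,2.0)
shot("top","t19",(150,150,450,310),2.6)
shot("side","sd19",(200,90,500,350),2.6)
```

```text
pos [0.5593 0.0386 0.4002] gap 0.0001 q [-0.4   0.14  0.29  1.35 -0.04  1.64 -0.08] F [-0.5 -0.4 -0.4] t 35.88
shift cm [ 10.18  -0.22 -35.12] rot [ 0.003 -0.004 -0.012]
```

View pics/t19.png

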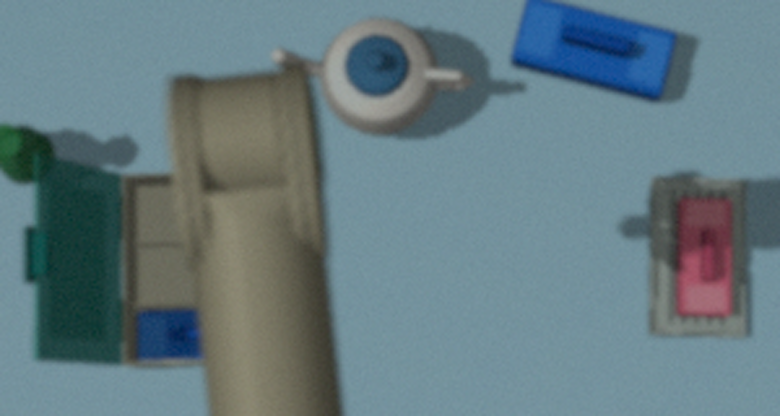

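View pics/sd19.png

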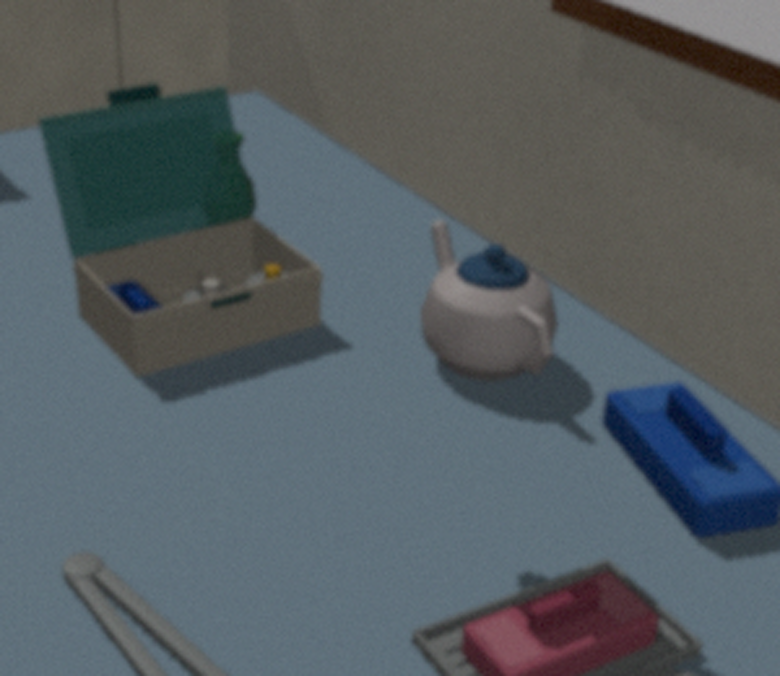

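I went the wrong way there, since tool +z is world -y, but the move was harmless. The view confirms both pots and blue are in the box and pink is in the tray. Now over and behind the lid.

{"fn": "carry_out", "kwargs": {"series": [{"translation":[0,0,-6],"rotation":[0,0,0],"grip":0},{"translation":[0,0,-6],"rotation":[0,0,0],"grip":0},{"translation":[0,0,-6],"rotation":[0,0,0],"grip":0},{"translation":[0,0,-6],"rotation":[0,0,0],"grip":0},{"translation":[0,0,-6],"rotation":[0,0,0],"grip":0},{"translation":[0,0,-6],"rotation":[0,0,0],"grip":0},{"translation":[0,0,0],"rotation":[0,0,0],"grip":0}]}}

```text
t: 36.85
ee_pos: [0.547, 0.4017, 0.4147]
ee_rot: [0.509, 0.503, 0.502, -0.486]
contact_force: [0.6, -1.0, -0.5]
finger_gap: 0.0002
```

Run:
```python
from h import *
tgt(.545,.395,.175,2.0)
```

```text
pos [0.547  0.4017 0.4147] gap 0.0002 q [-0.77  0.43  0.11  0.96 -0.04  1.73 -0.66] F [ 0.6 -1.  -0.5] t 36.85
shift cm [23.95 -0.77  0.9 ] rot [-0.013 -0.009 -0.024]
```

{"fn": "carry_out", "kwargs": {"series": [{"translation":[0,-0.1,0.4],"rotation":[-0.013,-0.009,-0.024],"grip":0},{"translation":[6,0,0],"rotation":[0,0,0],"grip":0},{"translation":[6,0,0],"rotation":[0,0,0],"grip":0},{"translation":[5,0,0],"rotation":[0,0,0],"grip":0},{"translation":[0,0,0],"rotation":[0,0,0],"grip":0}]}}

```text
t: 37.48
ee_pos: [0.5484, 0.3918, 0.2473]
ee_rot: [0.508, 0.493, 0.507, -0.491]
contact_force: [-0.4, -0.2, 0.3]
finger_gap: -0.0003
```

Run:
```python
from h import *
tgt(.545,.395,.175,2.0)
shot("side","sd20",(180,60,380,220),4)
```

```text
pos [0.5484 0.3918 0.2473] gap -0.0003 q [-0.75  0.43  0.09  1.3  -0.04  1.41 -0.63] F [-0.4 -0.2  0.3] t 37.48
shift cm [ 7.23 -0.35 -0.32] rot [-0.005 -0.002 -0.002]
```

View pics/sd20.png

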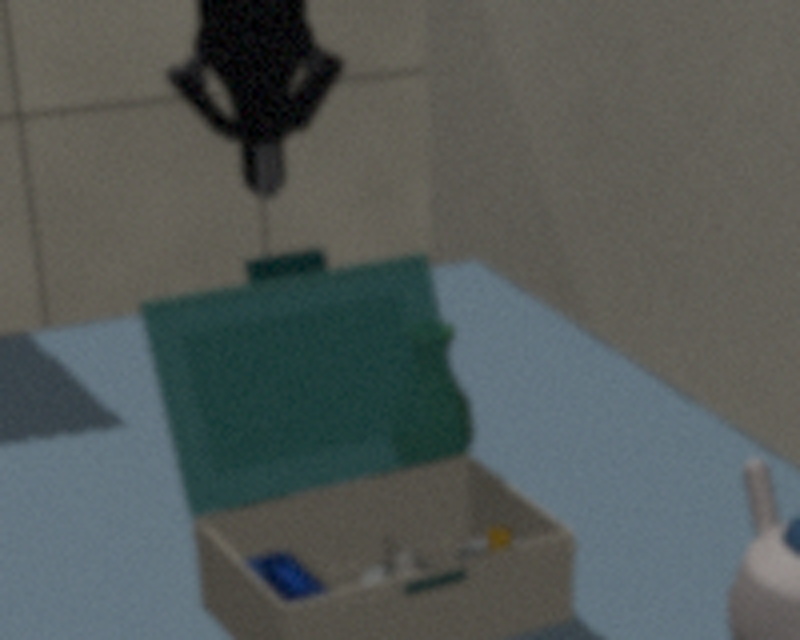

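{"fn": "carry_out", "kwargs": {"series": [{"translation":[4,0,0],"rotation":[0,0,0],"grip":0},{"translation":[3,0,0],"rotation":[0,0,0],"grip":0},{"translation":[0,0,1.5],"rotation":[0,0,0],"grip":0},{"translation":[0,0,1.5],"rotation":[0,0,0],"grip":0},{"translation":[0,0,1.5],"rotation":[0,0,0],"grip":0}]}}

```text
t: 38.15
ee_pos: [0.5587, 0.3477, 0.1972]
ee_rot: [0.508, 0.503, 0.505, -0.483]
contact_force: [0.9, 1.1, 1.2]
finger_gap: -0.0002
```

{"fn": "carry_out", "kwargs": {"series": [{"translation":[0,0,1.5],"rotation":[0,0,0],"grip":0},{"translation":[0,0,1.5],"rotation":[0,0,0],"grip":0},{"translation":[0,0,1.5],"rotation":[0,0,0],"grip":0}]}}

```text
t: 38.52
ee_pos: [0.5611, 0.2996, 0.1994]
ee_rot: [0.508, 0.505, 0.505, -0.481]
contact_force: [0.7, -0.1, 1.6]
finger_gap: 0.0001
```

Run:
```python
from h import *
tgt(.545,.25,.175,2.0)
shot("side","sd21",(180,60,380,220),4)
```

```text
pos [0.5611 0.2996 0.1994] gap 0.0001 q [-0.65  0.35  0.11  1.51 -0.05  1.25 -0.5 ] F [ 0.7 -0.1  1.6] t 38.52
shift cm [ 2.29 -1.81  4.96] rot [-0.008 -0.02  -0.027]
```

View pics/sd21.png

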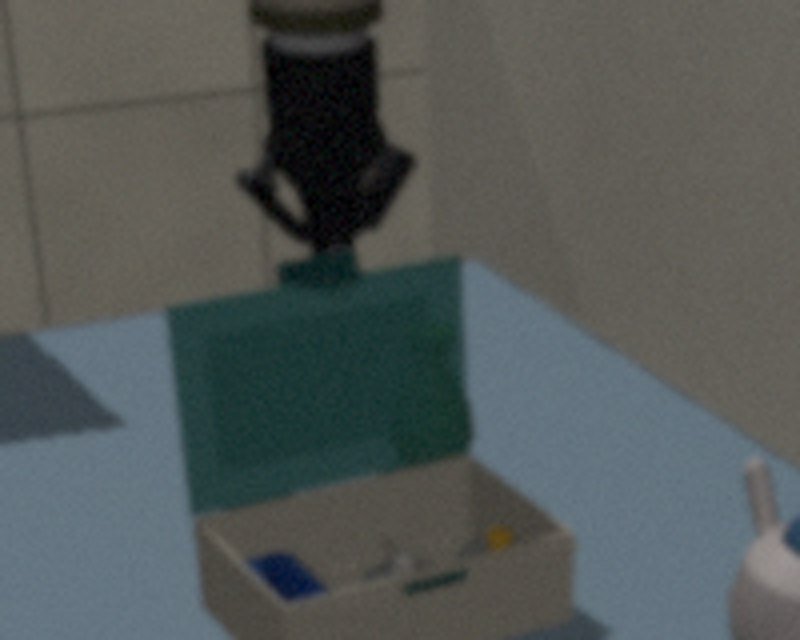

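{"fn": "carry_out", "kwargs": {"series": [{"translation":[0.5,-0.4,1.5],"rotation":[-0.008,-0.02,-0.027],"grip":0},{"translation":[0.3,-0.3,1.5],"rotation":[0,0,0],"grip":0},{"translation":[0.3,0,1.5],"rotation":[0,0,0],"grip":0},{"translation":[0.2,0,1.5],"rotation":[0,0,0],"grip":0}]}}

```text
t: 39.08
ee_pos: [0.5565, 0.2346, 0.1855]
ee_rot: [0.509, 0.491, 0.508, -0.492]
contact_force: [0.3, 0.4, 0.0]
finger_gap: 0.0
```

Run:
```python
from h import *
tgt(.545,.2,.185,2.0)
shot("side","sd22",(180,60,380,220),4)
```

```text
pos [0.5565 0.2346 0.1855] gap 0.0 q [-0.59  0.31  0.14  1.59 -0.04  1.24 -0.41] F [0.3 0.4 0. ] t 39.08
shift cm [ 0.06 -1.27  3.41] rot [0.    0.001 0.001]
```

View pics/sd22.png

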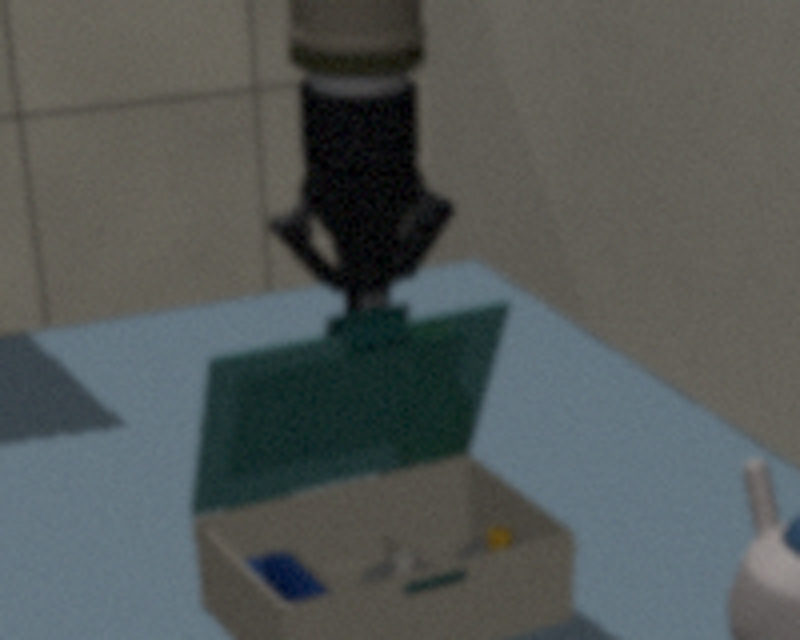

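{"fn": "carry_out", "kwargs": {"series": [{"translation":[0.3,-0.2,1.5],"rotation":[0,0,0],"grip":0},{"translation":[0.4,0,1.5],"rotation":[0,0,0],"grip":0},{"translation":[0.6,0,1.5],"rotation":[0,0,0],"grip":0},{"translation":[0.8,0,1.5],"rotation":[0,0,0],"grip":0}]}}

```text
t: 39.62
ee_pos: [0.5566, 0.1682, 0.1633]
ee_rot: [0.509, 0.491, 0.508, -0.492]
contact_force: [0.3, 0.7, 0.7]
finger_gap: 0.0003
```

Run:
```python
from h import *
tgt(.545,.2,.185,2.0)
shot("side","sd23",(180,60,380,220),4)
```

```text
pos [0.5566 0.1682 0.1633] gap 0.0003 q [-0.51  0.28  0.17  1.68 -0.05  1.19 -0.3 ] F [0.3 0.7 0.7] t 39.62
shift cm [-2.18 -1.06 -3.21] rot [-0.002  0.003  0.001]
```

View pics/sd23.png

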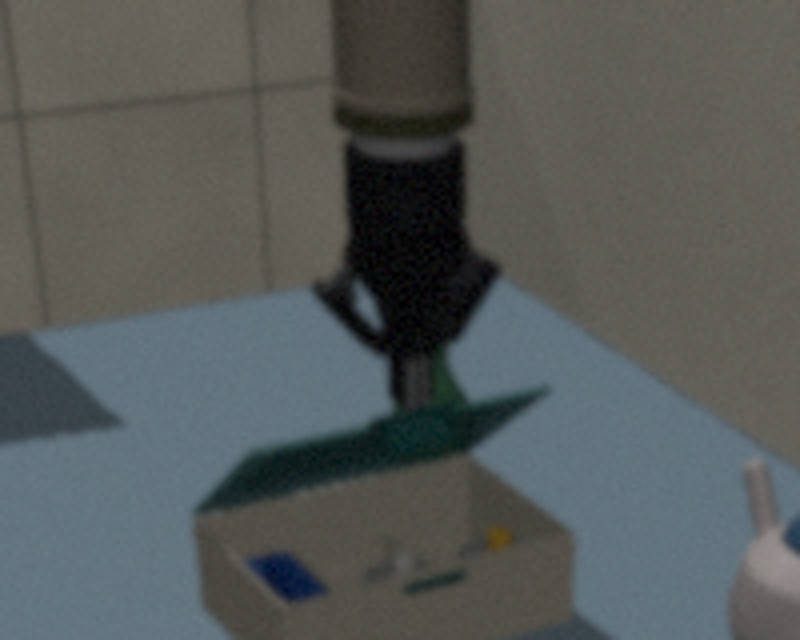

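{"fn": "carry_out", "kwargs": {"series": [{"translation":[-1,-0.5,1.5],"rotation":[0,0,0],"grip":0},{"translation":[0,-0.5,2],"rotation":[0,0,0],"grip":0},{"translation":[1,0,0],"rotation":[0,0,0],"grip":0},{"translation":[1,0,0],"rotation":[0,0,0],"grip":0},{"translation":[1,0,0],"rotation":[0,0,0],"grip":0},{"translation":[0,0,0],"rotation":[0,0,0],"grip":0}]}}

```text
t: 40.42
ee_pos: [0.5464, 0.1277, 0.1403]
ee_rot: [0.508, 0.49, 0.507, -0.494]
contact_force: [0.2, -0.6, -0.1]
finger_gap: -0.0002
```

Run:
```python
from h import *
tgt(.548,.132,.12,2.0)
shot("side","sd24",(180,60,380,220),4)
```

```text
pos [0.5464 0.1277 0.1403] gap -0.0002 q [-0.47  0.26  0.19  1.75 -0.05  1.13 -0.24] F [ 0.2 -0.6 -0.1] t 40.42
shift cm [ 2.03  0.18 -0.44] rot [-0.004  0.005  0.003]
```

View pics/sd24.png

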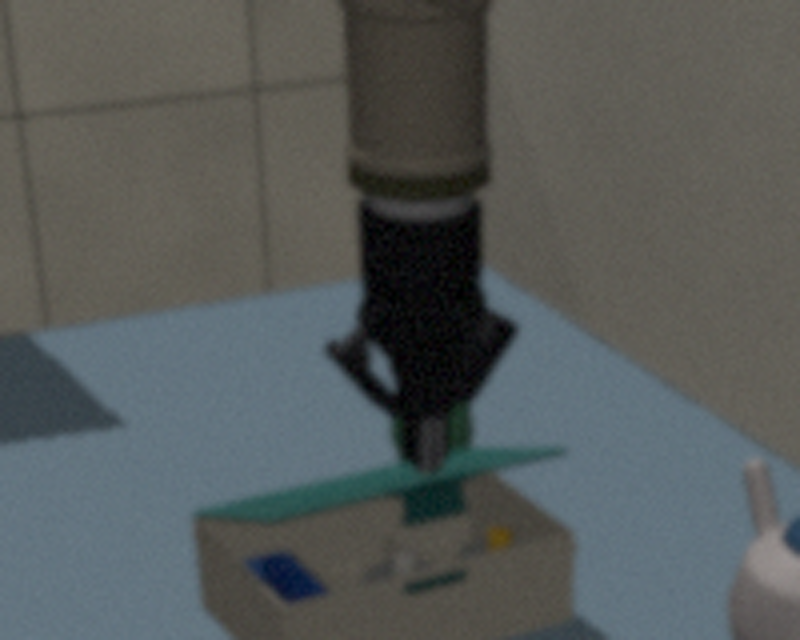

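{"fn": "carry_out", "kwargs": {"series": [{"translation":[0.8,0.1,-0.4],"rotation":[0,0,0],"grip":0},{"translation":[0.8,0,0],"rotation":[0,0,0],"grip":0},{"translation":[0.8,0,0],"rotation":[0,0,0],"grip":0},{"translation":[0.8,0,0],"rotation":[0,0,0],"grip":0},{"translation":[0.7,0,0],"rotation":[0,0,0],"grip":0}]}}

```text
t: 41.1
ee_pos: [0.5479, 0.1326, 0.0996]
ee_rot: [0.509, 0.491, 0.507, -0.493]
contact_force: [0.2, 0.1, -0.0]
finger_gap: 0.0003
```

Run:
```python
from h import *
tgt(.548,.132,.09,2.0)
shot("side","sd25",(180,100,380,240),4)
```

```text
pos [0.5479 0.1326 0.0996] gap 0.0003 q [-0.47  0.31  0.18  1.79 -0.06  1.05 -0.24] F [ 0.2  0.1 -0. ] t 41.1
shift cm [0.96 0.01 0.06] rot [-0.003  0.004  0.001]
```

View pics/sd25.png

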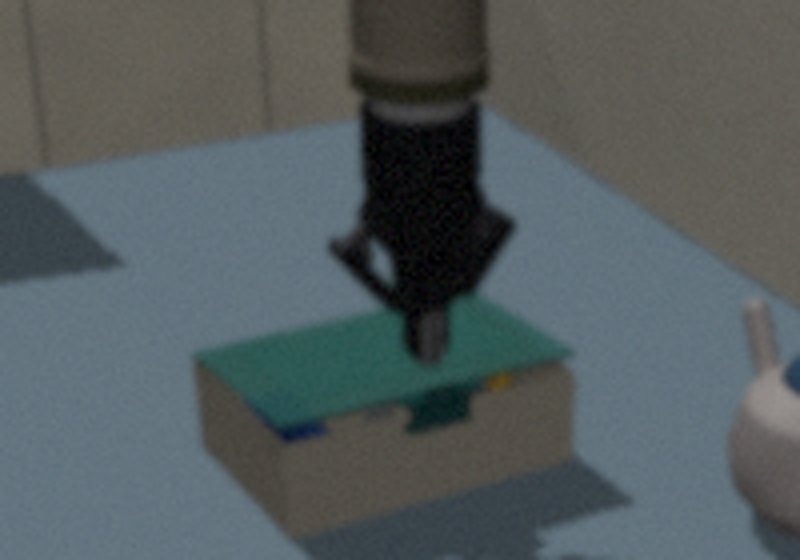

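{"fn": "carry_out", "kwargs": {"series": [{"translation":[0.5,0,0.3],"rotation":[0,0,0],"grip":0},{"translation":[0.4,0,0],"rotation":[0,0,0],"grip":0},{"translation":[0.4,0,0],"rotation":[0,0,0],"grip":0}]}}

```text
t: 41.52
ee_pos: [0.5478, 0.1291, 0.0852]
ee_rot: [0.508, 0.49, 0.507, -0.494]
contact_force: [0.0, 0.0, 6.3]
finger_gap: -0.0
```

{"fn": "carry_out", "kwargs": {"series": [{"translation":[0.4,0,0],"rotation":[0,0,0],"grip":0},{"translation":[0.4,0,0],"rotation":[0,0,0],"grip":0}]}}

```text
t: 41.78
ee_pos: [0.548, 0.1286, 0.0787]
ee_rot: [0.508, 0.491, 0.507, -0.494]
contact_force: [-3.0, -0.0, 5.4]
finger_gap: -0.0002
```

{"fn": "carry_out", "kwargs": {"series": [{"translation":[0.3,0,0],"rotation":[0,0,0],"grip":0},{"translation":[0.3,0,0],"rotation":[0,0,0],"grip":0}]}}

```text
t: 42.02
ee_pos: [0.5486, 0.1285, 0.0741]
ee_rot: [0.508, 0.491, 0.507, -0.493]
contact_force: [-12.8, -2.8, 33.7]
finger_gap: 0.0001
```

{"fn": "carry_out", "kwargs": {"series": [{"translation":[0,0,0],"rotation":[0,0,0],"grip":0},{"translation":[-2,0,0],"rotation":[0,0,0],"grip":0},{"translation":[-5,0,0],"rotation":[0,0,0],"grip":0},{"translation":[-6,0,0],"rotation":[0,0,0],"grip":0},{"translation":[-6,0,0],"rotation":[0,0,0],"grip":0},{"translation":[0,-6,0],"rotation":[0,0,0],"grip":0},{"translation":[0,-6,0],"rotation":[0,0,0],"grip":0},{"translation":[0,-4,0],"rotation":[0,0,0],"grip":0}]}}

```text
t: 43.02
ee_pos: [0.388, 0.1254, 0.2704]
ee_rot: [0.509, 0.493, 0.506, -0.492]
contact_force: [0.9, 1.5, 0.2]
finger_gap: -0.0004
```

Run:
```python
from h import *
print(arm.read_state()["t"],arm.read_state()["ee_pos"])
shot("side","sd26",(200,130,360,250),5)
shot("top","t26",(150,150,450,310),2.6)
```

```text
43.025 [0.38802258 0.12544382 0.27036517]
```

View pics/sd26.png

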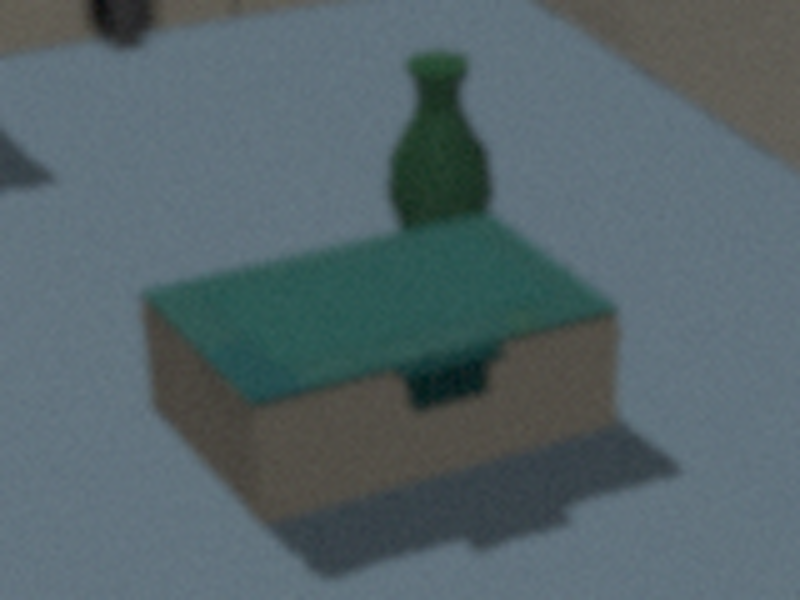

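View pics/t26.png

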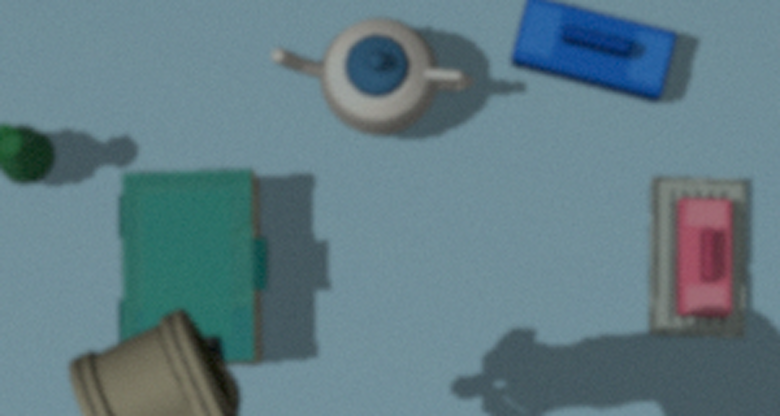

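View pics/sd26_full.png

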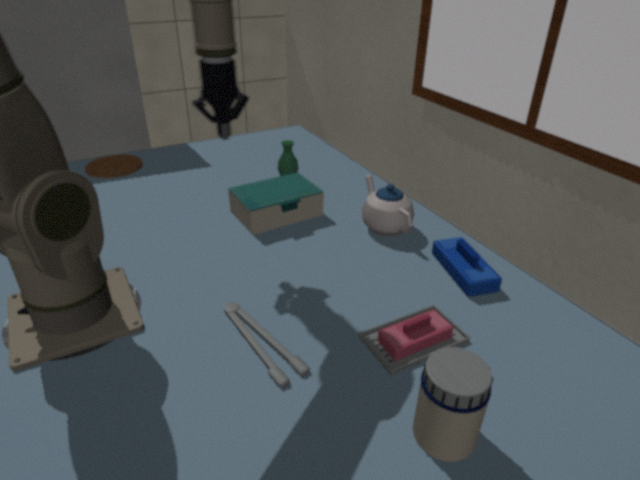

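The side crop shows the lid flush on the rim with its tongue over the catch (450,375). Pink is flat in the tray, the counter is clear of pots, and the other things are unmoved. Handing in.

```bash
python3 -c "
from workcell import arm
print(arm.finish_job())"
```

```text
the job is handed in; nothing more can be done
None
```

The lunchbox is packed and shut, and I handed the job in at about 43 s of the 210 s allowed. No verdict came back.

- **Pink brick:** it lies flat and lengthwise in the draining tray, inside its rim. It sits a little towards the far (-y) side rather than centred.
- **Blue brick:** I took the smaller of the two (measured 64×138 mm; the other was 87×185 mm). It went into the long bay without touching the walls, and the top view showed it square.
- **Pots:** only white and yellow were on the counter. White stands in bay 1 and yellow in bay 3. White was checked in the top view, yellow only in the side view.
- **Lid:** I swung it over last and pressed the free edge. The force was about 6 N on the catch, then 34 N when fully down at 74 mm. That is the shut height, and the last side picture shows the lid flush after I let go.

In the last pictures the teapot, canister, vase and tongs look unmoved; I compared them by eye only. The two cameras disagreed by about 2–3 mm on the lunchbox's position, so I lowered the blue brick and both pots in small steps while watching the forces. I saw nothing get knocked aside during the run.

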